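# Stand the capped ink bottles and glue in holders matching their caps

### The arm

A 6-joint arm with a two-finger parallel gripper is mounted at the origin on a cart in front of the work surface, level with it; the furniture and walls round the work are solid. World frame = base frame: x ahead of the robot, y to its left, z up, the work surface at z = 0. Lengths are in m, angles in rad, forces in N, time in s.
With the tool pointing down it reaches from about 0.3 to 0.85 m from the base axis. Payload 5.4 kg.
Tool frame: the origin (TCP) lies at the centre of the arm's flange, where the gripper is bolted on; the fingertips stand 173 mm ahead of it and the grasp point (between the pads) lies 155 mm ahead of it; z points along the fingers, y is the direction in which the jaws open and shut (so a half turn about z gives the same grasp; the last joint's range is limited). The gripper opens to 85 mm and grips with 20 to 120 N. Pads are 22 mm wide; open, the fingers measure 114 mm over their backs; the gripper's body (76 mm by 85 mm) begins 54 mm behind the grasp point. The pads swing forward as they close: fully open they stand 13 mm farther back than shut.
Start: joints at [1.07, 0.158, 1.597, -0, 1.386, -0.21], TCP at [0.165, 0.551, 0.405] pointing down, gripper open.
Joint ranges: [-2.91, 2.91], [-0.94, 2.29], [0.18, 2.7], [-1.29, 4.43], [0.17, 2.64], [-3, 3]. Speed limits (rad/s): [2.57, 2.57, 3.14, 3.14, 3.14, 3.14].

### API

Orientations are given as a rotation vector (axis times angle).
In Python, from cell import bot, vision gives the robot as it stands.
- The arm moves only by the tool arm_command, never from a script. Its argument "increments" is one flat list of numbers, 4 for each row, row after row: the shift along the world's x, y, z in m, then the turn about the world's z in rad. In form: [tx, ty, tz, turn, tx, ty, tz, turn, ...]. A call has 1 to 5 rows; each row shifts and turns the commanded pose from where the row before left it; what a row does not reach is not made up. A row lasts 1/10 s, in which the tool goes at most 50 mm and 8.59 degrees, less where a joint would pass 70% of its speed; a pose out of reach is approached as far as the arm can. A call with a gripper value outside its range is refused whole. "grip" is the opening, from 0 (shut) to 1 (fully open), set as the call begins (left out, the last holds). The fingers move at their own pace and stop on an object; "force" is the grip in N (left out, the last holds). Time passes only in rows, so rows that do not move let the fingers close. It gives the time, the measured TCP pose, the force and the opening at its end, in the units of the state.
- bot.state(): the state, without advancing time (a new reading comes with each control period).
- vision.snapshot(name): name is "scene" or "top" or "wrist"; returns the picture (420x560x3 uint8, blue, green, red); there is no depth.
- vision.get_calibration(name): a dict with "fx", "fy", "cx", "cy" (pixels), "world_to_cam" (4x4, takes a point from world to camera coordinates). Camera axes: x right, y down, z forward; pixel columns grow to the right and rows downward; lengths in m; the calibration is good to about 2 mm. The wrist camera is an equidistant fisheye: a pixel r from the principal point sees the ray r / f radians off the axis. A picture is of the moment at which its call begins: read the wrist's pose just before it. get_calibration takes no time and is no camera call; for the wrist camera it gives the pose at the moment of the call.
- bot.finish_job(): hands the job in, once; it reports no verdict.
The state is a dict: "time_s": time; "joint_pos": joint angles; "dq": joint speeds; "tau": joint torques, N m; "tcp_pos": TCP position; "tool_rot": TCP orientation; "wrist_force": force on the tool from outside, world axes, zero at the start; "wrist_torque": the same for the moment, N m; "opening": finger opening in m.
Only numpy, scipy, OpenCV 4.12 (cv2) and the standard library are available. Lean on these libraries where they do the work, as an engineer would, in place of code of your own. Each camera call takes 0.05 s, during which the arm holds its last target.

### The job

Put away the three ink bottles and the glue stick that stand between the trimmer and the brush case: stand each one upright, resting on the floor of the round holder whose collar has the colour of its cap (red, black, white, blue; go by the cap, not the body). Keep them upright all the way, and leave the two stone seals where they stand.

Things in the scene. Friction and masses are not known exactly. Their poses are not given: they have to be found in the camera images.
- bottle_red_cap_mid (a point): Tall ink bottle: dark body, RED nozzle cap; 48 mm round, 128 mm tall. The part to grip is a square prism 36 mm wide from the foot to 103 mm up, faces square to x and y (gripped askew it turns square); thin nozzle above. 0.14 kg. Stands on the table. Site: on its upright axis, half-way up; z up, x and y level.
- bottle_black_cap_mid (a point): Middle-sized ink bottle: whitish body with green band, BLACK nozzle cap; 42 mm round, 110 mm tall. The part to grip is a square prism 32 mm wide from the foot to 88 mm up, faces square to x and y (gripped askew it turns square); thin nozzle above. 0.14 kg. Stands on the table. Site: on its upright axis, half-way up; z up, x and y level.
- bottle_white_cap_mid (a point): Small ink bottle: red body, WHITE nozzle cap; 38 mm round, 86 mm tall. The part to grip is a square prism 28 mm wide from the foot to 68 mm up, faces square to x and y (gripped askew it turns square); thin nozzle above. 0.14 kg. Stands on the table. Site: on its upright axis, half-way up; z up, x and y level.
- glue_blue_cap_mid (a point): Glue stick: white barrel, BLUE cap; a cylinder 25 mm in diameter, 88 mm tall, 0.03 kg. Stands on the table. Site: on its upright axis, half-way up; z up, x and y level.
- holder_red: Round holder with a red collar on a pale wooden foot, fixed to the table at the left, open at the top: 74 mm outside, 66 mm inside, rim 20 mm above its underside, inner floor 5 mm above its underside. Origin: centre of the underside (table level), z up. The four holders form a 2 by 2 group about 115 mm apart, its rows turned about -15 degrees from x.
- holder_black: Round holder with a black collar on a pale wooden foot, fixed to the table at the left, open at the top: 70 mm outside, 62 mm inside, rim 20 mm above its underside, inner floor 5 mm above its underside. Origin: centre of the underside (table level), z up. The four holders form a 2 by 2 group about 115 mm apart, its rows turned about -15 degrees from x.
- holder_white: Round holder with a white collar on a pale wooden foot, fixed to the table at the left, open at the top: 66 mm outside, 58 mm inside, rim 20 mm above its underside, inner floor 5 mm above its underside. Origin: centre of the underside (table level), z up. The four holders form a 2 by 2 group about 115 mm apart, its rows turned about -15 degrees from x.
- holder_blue: Round holder with a blue collar on a pale wooden foot, fixed to the table at the left, open at the top: 54 mm outside, 46 mm inside, rim 20 mm above its underside, inner floor 5 mm above its underside. Origin: centre of the underside (table level), z up. The four holders form a 2 by 2 group about 115 mm apart, its rows turned about -15 degrees from x.
- seal_brown: Bystander: brown stone seal, 20x20x54 mm with a domed top, standing loose on the table beyond the bottles, no cap. Origin: centre of its underside. The fixed trimmer between bottles and holders is under 60 mm high; the open case lid to the right rises to 270 mm.
- seal_green: Bystander: grey-green square stone seal, 24x24x55 mm, standing loose on the table beyond the bottles, no cap. Origin: centre of its underside.
Not all that is in view belongs to the job. Leave any pink or yellow look-alike of the holder_white alone. What is shaped like the part that bears bottle_red_cap_mid but pink is not meant.

How it is judged:
At the end, for the whole second after the job is handed in: Each of the four stands upright (within 0.12 rad) and still on the inner floor of the holder with its cap's colour: its middle within 14 mm of the holder's axis and within 5 mm of the height it has when standing on that floor (horizontal distance between bottle_red_cap_mid and holder_red below 0.014 m and z of bottle_red_cap_mid in the frame of holder_red between 0.064 and 0.074 m and angle between each of bottle_red_cap_mid, bottle_black_cap_mid, bottle_white_cap_mid, glue_blue_cap_mid's own z axis and vertical below 0.12 rad and linear speed of each of bottle_red_cap, bottle_black_cap, bottle_white_cap, glue_blue_cap below 0.02 m/s and horizontal distance between bottle_black_cap_mid and holder_black below 0.014 m and z of bottle_black_cap_mid in the frame of holder_black between 0.055 and 0.065 m and horizontal distance between bottle_white_cap_mid and holder_white below 0.014 m and z of bottle_white_cap_mid in the frame of holder_white between 0.043 and 0.053 m and horizontal distance between glue_blue_cap_mid and holder_blue below 0.014 m and z of glue_blue_cap_mid in the frame of holder_blue between 0.044 and 0.054 m); the robot touches nothing.
It fails at once if one of the bottles or the glue stick tips over (more than 0.7 rad) (angle between any of bottle_red_cap_mid, bottle_black_cap_mid, bottle_white_cap_mid, glue_blue_cap_mid's own z axis and vertical above 0.7 rad).
It fails at once if the brown seal is pushed more than 30 mm (distance of seal_brown from where it was at the start of the episode above 0.03 m).
It fails at once if the green seal is pushed more than 30 mm (distance of seal_green from where it was at the start of the episode above 0.03 m).
It also fails if it takes over 120 s, if anything falls off the work surface, if the arm or the gripper's body presses on something with over 40 N, if the wrist force passes 120 N, or if a joint passes its speed limit or range.

## Working session

There is one attempt and no reset: what is moved stays moved. The work goes in short steps, Python scripts to look and compute and a tool call to move; the robot and the scene stay as the last step left them, time stands still between calls to the robot, and variables do not carry over. Pictures are saved under pics/ and viewed, and the job is handed in when it is done.

Besides the shell and the picture viewer there is one more tool, called as name(argument=value, ...), one argument or row to a line, values as JSON. arm_command: Moves the arm, as the interface text tells. Its arguments: {"type":"object","properties":{"increments":{"type":"array","items":{"type":"number"}},"grip":{"type":"number"},"force":{"type":"number"}},"required":["increments"]}

```bash
mkdir -p pics; ls
python3 - <<'E'
from cell import bot, vision
import cv2
s=bot.state()
print({k:s[k] for k in ("time_s","tcp_pos","tool_rot","opening")})
for n in("scene","top","wrist"):
    cv2.imwrite(f"pics/{n}0.png",vision.snapshot(n)); c=vision.get_calibration(n); print(n,c)
E
```

```text
pics
{'time_s': 0.0, 'tcp_pos': array([0.16474741, 0.55060685, 0.40370024]), 'tool_rot': array([-4.55058596e-01, -3.10778596e+00,  2.79777865e-03]), 'opening': 0.08528701798338213}
scene {'fx': 536.467897429937, 'fy': 536.467897429937, 'cx': 280.7888588364238, 'cy': 210.40464337901975, 'world_to_cam': array([[ 0.75905371, -0.65092495, -0.01158311, -0.48679275],
       [-0.33124374, -0.37082932, -0.86761927,  0.2209613 ],
       [ 0.56045968,  0.66240646, -0.49709418,  1.48588962],
       [ 0.        ,  0.        ,  0.        ,  1.        ]])}
top {'fx': 496.92692916768925, 'fy': 496.92692916768925, 'cx': 278.8526606409448, 'cy': 209.43753409002593, 'world_to_cam': array([[ 0.02712996, -0.99962514,  0.00367967, -0.11739244],
       [-0.99663353, -0.0273333 , -0.07729494,  0.58646617],
       [ 0.07736654, -0.00157027, -0.99700148,  1.35783738],
       [ 0.        ,  0.        ,  0.        ,  1.        ]])}
wrist {'fx': 325.19226210127806, 'fy': 325.19226210127806, 'cx': 277.19396414980093, 'cy': 218.15066535323658, 'world_to_cam': array([[ 0.28565125,  0.95833257, -0.00143161, -0.57435226],
       [ 0.92306394, -0.27473653,  0.26920775, -0.03477319],
       [ 0.25759724, -0.07822099, -0.96308107,  0.37838461],
       [ 0.        ,  0.        ,  0.        ,  1.        ]])}
```

View pics/scene0.png

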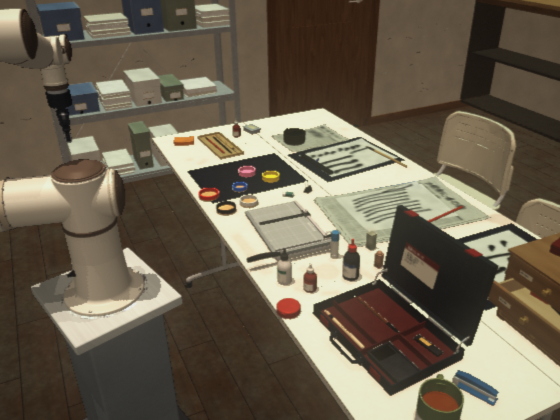

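View pics/top0.png

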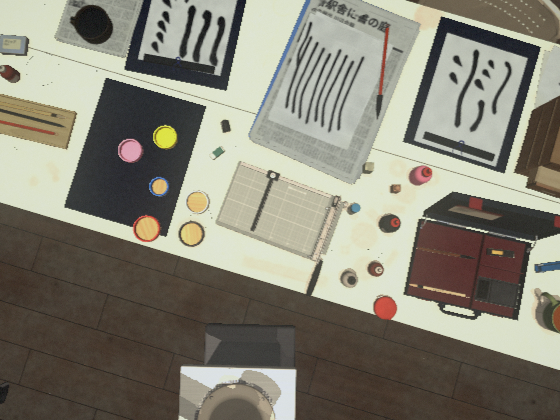

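View pics/wrist0.png

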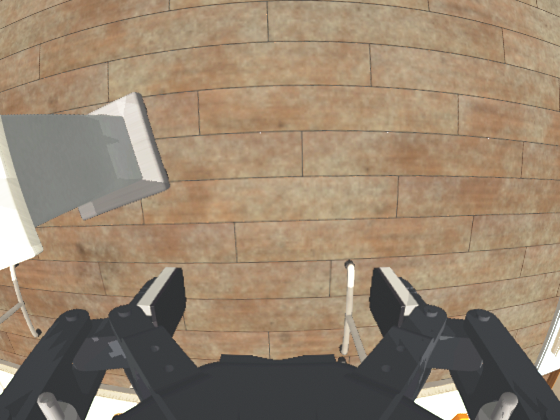

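Run:
```python
import cv2
t=cv2.imread("pics/top0.png"); s=cv2.imread("pics/scene0.png")
cv2.imwrite("pics/c1.png",cv2.resize(t[120:250,60:220],None,fx=5,fy=4.6,interpolation=2)[:, :800] if 0 else cv2.resize(t[125:245,60:220],None,fx=5,fy=5,interpolation=2))
cv2.imwrite("pics/c2.png",cv2.resize(t[150:300,305:445],None,fx=4,fy=4,interpolation=2))
cv2.imwrite("pics/c3.png",cv2.resize(s[220:320,260:400],None,fx=5,fy=5,interpolation=2))
```

```text
(no output)
```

View pics/c1.png

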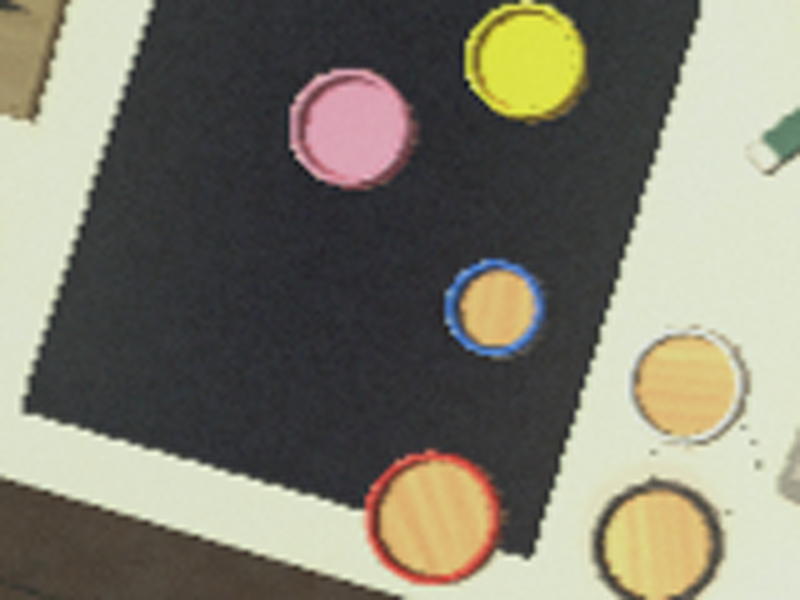

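View pics/c2.png

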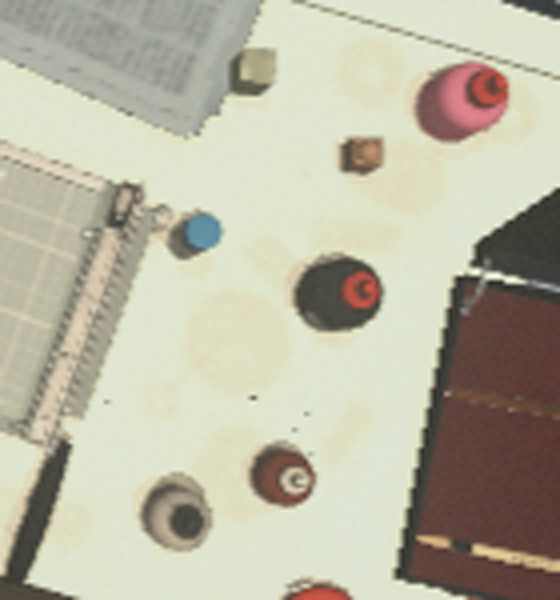

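View pics/c3.png

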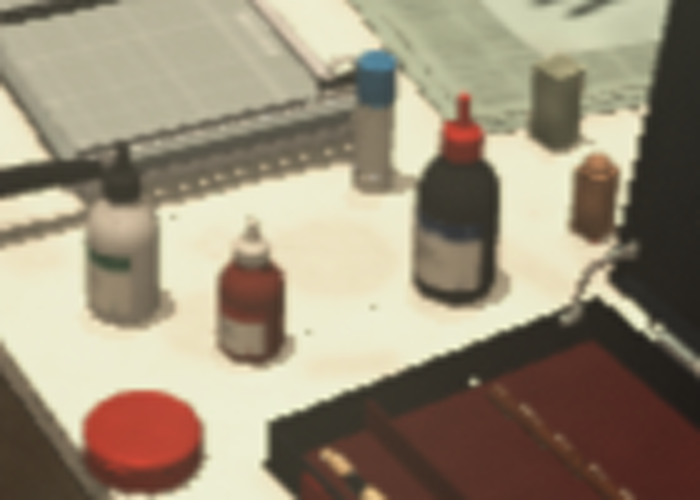

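```bash
cat > h.py <<'E'
import numpy as np, cv2
from cell import bot, vision
def proj(n,P,c=None):
    c=c or vision.get_calibration(n); p=c["world_to_cam"]@np.r_[P,1]
    return np.array([c["fx"]*p[0]/p[2]+c["cx"],c["fy"]*p[1]/p[2]+c["cy"]])
def ray(n,u,v):
    c=vision.get_calibration(n);T=c["world_to_cam"]
    d=np.array([(u-c["cx"])/c["fx"],(v-c["cy"])/c["fy"],1.]) 
    if n=="wrist":
        a=d[:2];r=np.linalg.norm(a);d=np.r_[a/max(r,1e-9)*np.sin(r),np.cos(r)]
    R=T[:3,:3];return -R.T@T[:3,3],R.T@d
def onz(n,u,v,z):
    o,d=ray(n,u,v);return o+d*(z-o[2])/d[2]
def crop(u,v,ox,oy,s): return (u+.5)/s-.5+ox,(v+.5)/s-.5+oy
E
python3 - <<'E'
from h import *
T=lambda u,v:crop(u,v,305,150,4); H=lambda u,v:crop(u,v,60,125,5); S=lambda u,v:crop(u,v,260,220,5)
for n,t,s,z in [("red",(363,290),(463,97),.128),("black",(187,520),(122,147),.11),("white",(293,480),(251,222),.086),("glue",(203,231),(377,62),.088)]:
    a=onz("top",*T(*t),z);b=onz("scene",*S(*s),z);print(n,a.round(4),b.round(4))
for n,t in [("red",(433,517)),("black",(658,543)),("white",(689,386)),("blue",(494,307))]: print("H",n,onz("top",*H(*t),.02).round(4))
print("brown",onz("top",*T(368,150),.05).round(3),"green",onz("top",*T(257,68),.055).round(3),"handle",onz("top",*T(60,450),.03),onz("top",*T(20,575),.03), "trimmer corner",onz("top",*T(130,190),.05),"lid corner",onz("top",*T(475,245),.05),"redlid",onz("top",385,307,.02),"pink",onz("top",*T(487,88),.128))
E
```

```text
red [ 0.5569 -0.4007  0.128 ] [ 0.5513 -0.4062  0.128 ]
black [ 0.4065 -0.2929  0.11  ] [ 0.3978 -0.2993  0.11  ]
white [ 0.4331 -0.3657  0.086 ] [ 0.4257 -0.3722  0.086 ]
glue [ 0.5954 -0.3038  0.088 ] [ 0.5888 -0.3064  0.088 ]
H red [0.528 0.265 0.02 ]
H black [0.517  0.1398 0.02  ]
H white [0.6048 0.1261 0.02  ]
H blue [0.6461 0.2366 0.02  ]
brown [ 0.657 -0.422  0.05 ] green [ 0.711 -0.344  0.055] handle [ 0.44708611 -0.21705504  0.03      ] [ 0.36151994 -0.19152874  0.03      ] trimmer corner [ 0.62541571 -0.25944168  0.05      ] lid corner [ 0.59422047 -0.49527427  0.05      ] redlid [ 0.32916424 -0.39989743  0.02      ] pink [ 0.68973403 -0.47966891  0.128     ]
```

Run:
```python
from h import *
T=lambda u,v:crop(u,v,305,150,4); S=lambda u,v:crop(u,v,260,220,5)
for n,t,s in [("red",(363,290),(463,97)),("black",(187,520),(122,147)),("white",(293,480),(251,222)),("glue",(203,231),(377,62))]:
    o1,d1=ray("top",*T(*t));o2,d2=ray("scene",*S(*s))
    k=np.linalg.lstsq(np.c_[d1,-d2],o2-o1,rcond=None)[0]
    a=o1+d1*k[0];b=o2+d2*k[1];print(n,a.round(4),b.round(4))
s=cv2.imread("pics/scene0.png")
cv2.imwrite("pics/c4.png",cv2.resize(s[155:225,180:320],None,fx=5.5,fy=5.5,interpolation=2))
```

```text
red [ 0.5571 -0.4018  0.1234] [ 0.5568 -0.4015  0.1233]
black [ 0.4062 -0.2938  0.1037] [ 0.404  -0.2921  0.1036]
white [ 0.4328 -0.367   0.08  ] [ 0.4317 -0.366   0.0798]
glue [ 0.5957 -0.3043  0.0847] [ 0.5933 -0.3022  0.0842]
```

View pics/c4.png

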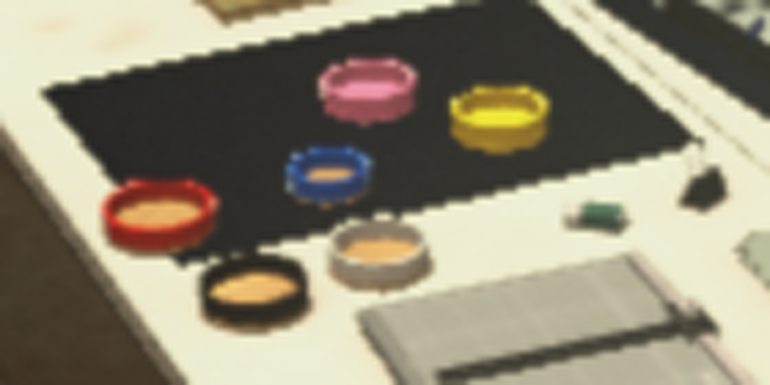

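arm_command(
  increments=[0.03,-0.035,0.005,-0.128,0.03,-0.035,0.005,-0.128,0.03,-0.035,0.005,-0.128,0.03,-0.035,0.005,-0.128,0.03,-0.035,0.005,-0.128],
)

```text
time_s: 0.65
tcp_pos: [0.3156, 0.3743, 0.4297]
tool_rot: [-1.417, -2.804, 0.0]
wrist_force: [0.6, 1.1, 0.2]
opening: 0.0856
```

arm_command(
  increments=[0.03,-0.035,0.005,-0.128,0.03,-0.035,0.005,-0.128,0.03,-0.035,0.005,-0.128,0.03,-0.035,0.005,-0.128,0.03,-0.035,0.005,-0.128],
)

```text
time_s: 1.15
tcp_pos: [0.4657, 0.1991, 0.4547]
tool_rot: [-2.227, -2.215, 0.0]
wrist_force: [0.1, 0.6, 0.5]
opening: 0.0852
```

arm_command(
  increments=[0,0,0,0,0,0,0,0],
)

```text
time_s: 1.35
tcp_pos: [0.4652, 0.2002, 0.4544]
tool_rot: [-2.222, -2.219, 0.001]
wrist_force: [0.0, 0.9, 0.0]
opening: 0.0854
```

Run:
```python
from h import *
c=vision.get_calibration("wrist");T=c["world_to_cam"];print(bot.state()["tcp_pos"],-T[:3,:3].T@T[:3,3],T[2])
np.save("pics/w1.npy",T)
cv2.imwrite("pics/w1.png",vision.snapshot("wrist"))
```

```text
[0.46517961 0.20020855 0.45435497] [0.46421943 0.26848629 0.42336387] [ 2.66662565e-04 -2.68266320e-01 -9.63344752e-01  4.79747401e-01]
```

View pics/w1.png

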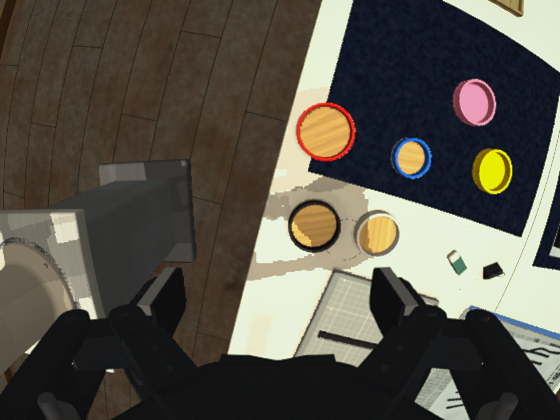

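Run:
```python
from h import *
i=cv2.imread("pics/w1.png")
for n,(u,v) in dict(red=(326,131),black=(314.5,226),white=(377.5,233),blue=(411.5,158)).items(): print(n,onz("wrist",u,v,.02).round(4))
cv2.imwrite("pics/w1c.png",cv2.resize(i[90:270,280:450],None,fx=3.3,fy=3.3,interpolation=2))
```

```text
red [0.5238 0.2688 0.02  ]
black [0.5123 0.1465 0.02  ]
white [0.599  0.1365 0.02  ]
blue [0.6396 0.2391 0.02  ]
```

View pics/w1c.png

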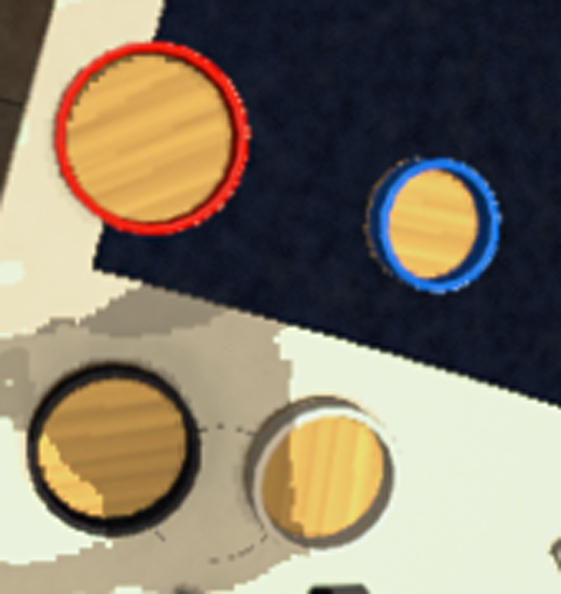

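Run:
```python
from h import *
S=lambda u,v:crop(u,v,180,155,5.5);W=lambda u,v:crop(u,v,280,90,3.3);H=lambda u,v:crop(u,v,60,125,5)
for n,t,s,w in [("red",(433,517),(160,207),(152,138)),("black",(658,543),(254,281),(114,449)),("white",(689,386),(381,243),(325,478)),("blue",(494,307),(329,169),(439,225))]:
    print(n,onz("top",*H(*t),.02)[:2].round(4),onz("scene",*S(*s),.02)[:2].round(4),onz("wrist",*W(*w),.02)[:2].round(4))
t=cv2.imread("pics/top0.png");o=cv2.resize(t[125:245,60:220],None,fx=5,fy=5,interpolation=2)
# overlay expected outer rims at wrist estimates & top estimates
```

```text
red [0.528 0.265] [0.5214 0.2606] [0.5234 0.2682]
black [0.517  0.1398] [0.5095 0.1379] [0.5119 0.1469]
white [0.6048 0.1261] [0.5996 0.1242] [0.6001 0.1343]
blue [0.6461 0.2366] [0.6373 0.2302] [0.6413 0.2394]
```

arm_command(
  increments=[-0.007,-0.045,-0.004,0,-0.007,-0.045,-0.004,0,-0.007,-0.045,-0.004,0,-0.007,-0.045,-0.004,0,-0.007,-0.045,-0.004,0],
)

```text
time_s: 1.9
tcp_pos: [0.4289, -0.024, 0.4343]
tool_rot: [-2.217, -2.226, -0.001]
wrist_force: [-0.2, -0.1, -0.1]
opening: 0.0856
```

arm_command(
  increments=[-0.007,-0.045,-0.004,0,-0.007,-0.045,-0.004,0,-0.007,-0.045,-0.004,0,-0.007,-0.045,-0.004,0,0,0,0,0],
)

```text
time_s: 2.4
tcp_pos: [0.4011, -0.2066, 0.4179]
tool_rot: [-2.224, -2.218, 0.002]
wrist_force: [-0.4, 1.4, 0.0]
opening: 0.0852
```

Run:
```python
from h import *
print(bot.state()["tcp_pos"],bot.state()["tool_rot"])
cv2.imwrite("pics/w2.png",vision.snapshot("wrist"))
```

```text
[ 0.40109485 -0.20658622  0.41792723] [-2.22423249e+00 -2.21774281e+00  2.04134407e-03]
```

View pics/w2.png

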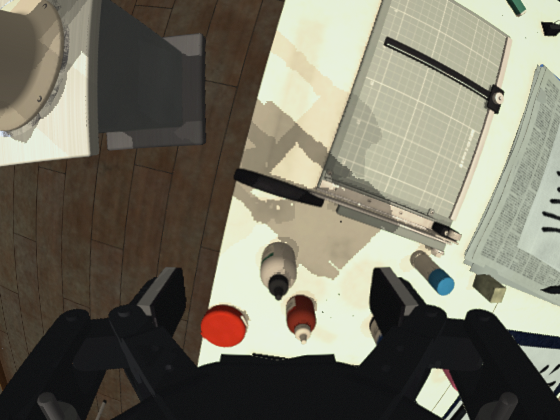

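Run:
```python
from h import *
for n,u,v,z in [("black",279,294,.108),("white",303.5,340,.084),("glue",445,284,.088)]: print(n,onz("wrist",u,v,z).round(4))
i=cv2.imread("pics/w2.png");cv2.imwrite("pics/w2c.png",cv2.resize(i[230:350,240:460],None,fx=3.5,fy=3.5,interpolation=2))
```

```text
black [ 0.4024 -0.2903  0.108 ]
white [ 0.4307 -0.365   0.084 ]
glue [ 0.5916 -0.2972  0.088 ]
```

View pics/w2c.png

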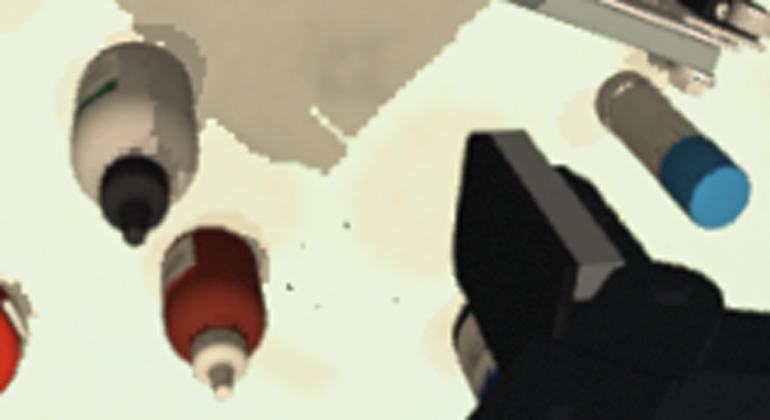

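arm_command(
  increments=[0.001,-0.043,-0.01,0,0.001,-0.043,-0.026,0,0,0,-0.045,0,0,0,-0.045,0,0,0,-0.045,0],
)

```text
time_s: 2.95
tcp_pos: [0.4048, -0.2878, 0.2465]
tool_rot: [2.217, 2.225, 0.001]
wrist_force: [0.4, -0.3, 0.3]
opening: 0.085
```

arm_command(
  increments=[0,0,-0.025,0,0,0,0,0],
)

```text
time_s: 3.15
tcp_pos: [0.4033, -0.2861, 0.219]
tool_rot: [-2.211, -2.219, -0.002]
wrist_force: [0.3, 0.1, -0.2]
opening: 0.0853
```

Run:
```python
from h import *
print(bot.state()["tcp_pos"])
a=vision.snapshot("scene")
cv2.imwrite("pics/s3.png",cv2.resize(a[130:330,200:400],None,fx=3,fy=3,interpolation=2))
```

```text
[ 0.40331759 -0.28607775  0.21896386]
```

View pics/s3.png

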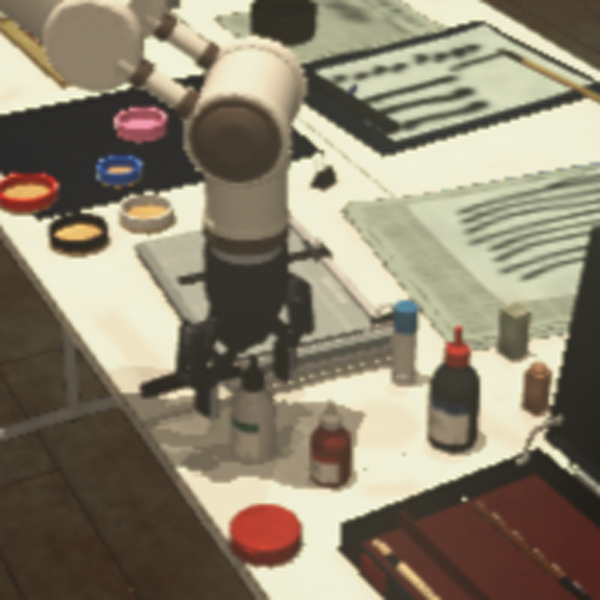

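Fingers straddle the white/green bottle with the black cap (about (250,410) in the crop). I shift 6 mm in y, then close.

arm_command(
  increments=[0,-0.006,0,0,0,0,0,0],
)

```text
time_s: 3.4
tcp_pos: [0.4051, -0.297, 0.2254]
tool_rot: [2.217, 2.219, -0.001]
wrist_force: [-0.1, -0.3, 0.5]
opening: 0.0852
```

arm_command(
  increments=[0,0,0,0,0,0,0,0,0,0,0,0,0,0,0,0,0,0,0,0],
  grip=0,
  force=40,
)

```text
time_s: 3.9
tcp_pos: [0.404, -0.2961, 0.2232]
tool_rot: [2.221, 2.221, -0.0]
wrist_force: [-0.1, 0.1, 2.6]
opening: 0.0313
```

arm_command(
  increments=[0,0,0,0,0,0,0,0,0,0,0,0],
)

```text
time_s: 4.2
tcp_pos: [0.404, -0.2961, 0.2231]
tool_rot: [2.221, 2.221, -0.0]
wrist_force: [0.1, -0.3, 4.6]
opening: 0.0311
```

arm_command(
  increments=[0,0,0.02,0,0,0,0.04,0,0,0,0.045,0,0,0,0.045,0,0,0,0,0],
)

```text
time_s: 4.7
tcp_pos: [0.4051, -0.2972, 0.3794]
tool_rot: [2.213, 2.213, -0.001]
wrist_force: [0.3, -1.8, -0.6]
opening: 0.031
```

arm_command(
  increments=[0.011,0.044,0,0,0.011,0.044,0,0,0.011,0.044,0,0,0.011,0.044,0,0,0.011,0.044,0,0],
)

```text
time_s: 5.2
tcp_pos: [0.4584, -0.074, 0.371]
tool_rot: [-2.22, -2.219, 0.001]
wrist_force: [0.8, 0.6, -1.9]
opening: 0.0308
```

arm_command(
  increments=[0.011,0.044,0,0,0.011,0.044,0,0,0.011,0.044,0,0,0.011,0.044,0,0,0.01,0.043,0,0],
)

```text
time_s: 5.7
tcp_pos: [0.5124, 0.1451, 0.3708]
tool_rot: [-2.22, -2.22, 0.003]
wrist_force: [0.3, -0.6, -1.6]
opening: 0.0311
```

arm_command(
  increments=[0,0,-0.03,0,0,0,-0.03,0,0,0,-0.03,0,0,0,0,0,0,0,0,0],
)

```text
time_s: 6.2
tcp_pos: [0.5123, 0.143, 0.2819]
tool_rot: [-2.22, -2.22, 0.003]
wrist_force: [-0.5, -0.8, -1.4]
opening: 0.0313
```

Run:
```python
from h import *
print(bot.state()["tcp_pos"],bot.state()["opening"])
a=vision.snapshot("scene");b=vision.snapshot("top");w=vision.snapshot("wrist")
cv2.imwrite("pics/s4.png",np.hstack([cv2.resize(a[100:240,170:310],(600,600),interpolation=2)]))
cv2.imwrite("pics/t4.png",cv2.resize(b[110:250,80:220],(600,600),interpolation=2))
cv2.imwrite("pics/w4.png",w)
```

```text
[0.51234816 0.14303126 0.28187748] 0.03129708715564243
```

View pics/s4.png

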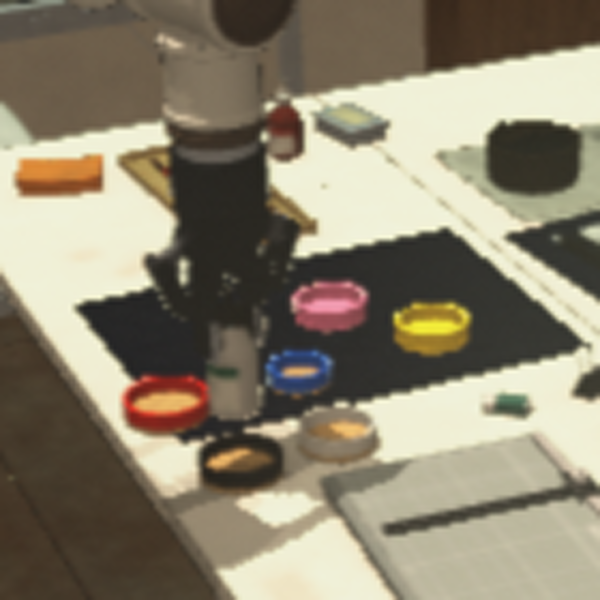

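View pics/w4.png

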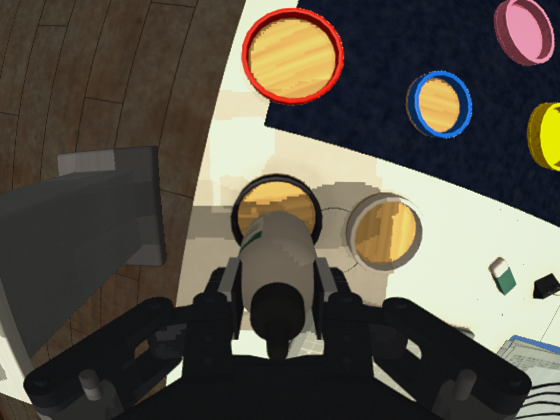

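```bash
cat >> h.py <<'E'
def wproj(P,c):
    p=c["world_to_cam"]@np.r_[P,1];r=np.hypot(p[0],p[1]);a=np.arctan2(r,p[2])
    return np.array([c["fx"]*p[0]/r*a+c["cx"],c["fy"]*p[1]/r*a+c["cy"]])
def circ(img,n,x,y,z,r,col,s=1,ox=0,oy=0):
    c=vision.get_calibration(n);f=wproj if n=="wrist" else (lambda P,c:proj(n,P,c))
    pts=[(f((x+r*np.cos(t),y+r*np.sin(t),z),c)-(ox,oy)+.5)*s-.5 for t in np.linspace(0,6.283,60)]
    cv2.polylines(img,[np.int32(np.round(pts))],True,col,1)
E
python3 - <<'E'
from h import *
w=cv2.imread("pics/w4.png")
for n,u,v in (("red",292.5,56.5),("white",384.5,231.5),("blue",441.5,103.5)): print(n,onz("wrist",u,v,.02)[:2].round(4))
i=cv2.resize(w[0:350,200:520],None,fx=2,fy=2,interpolation=2)[:, :]
g=(0,255,0)
for x,y,r in((.524,.2646,.037),(.513,.1415,.035),(.6015,.128,.033),(.6415,.2354,.027)): circ(i,"wrist",x,y,.02,r,g,2,200,0)
circ(i,"wrist",.5123,.146,.059,.021,(255,0,255),2,200,0)
cv2.imwrite("pics/w4o.png",i[:600])
E
```

```text
red [0.5246 0.265 ]
white [0.5982 0.1353]
blue [0.6407 0.238 ]
```

View pics/w4o.png

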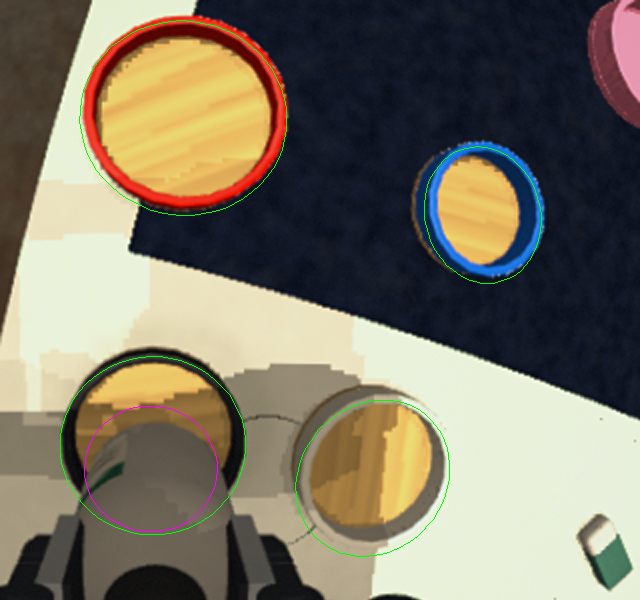

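arm_command(
  increments=[0,0.001,-0.02,0,0,0,-0.02,0,0,0,-0.008,0,0,0,-0.004,0,0,0,0,0],
)

```text
time_s: 6.85
tcp_pos: [0.5132, 0.144, 0.2314]
tool_rot: [2.221, 2.221, 0.001]
wrist_force: [0.0, -0.2, -1.1]
opening: 0.0312
```

arm_command(
  increments=[0,0,0,0,0,0,0,0],
)

```text
time_s: 7.05
tcp_pos: [0.5134, 0.1441, 0.2319]
tool_rot: [2.22, 2.221, 0.002]
wrist_force: [0.5, 0.5, -2.5]
opening: 0.0312
```

arm_command(
  increments=[0,0,-0.003,0,0,0,-0.001,0,0,0,0,0,0,0,0,0],
)

```text
time_s: 7.45
tcp_pos: [0.5135, 0.1441, 0.2281]
tool_rot: [2.221, 2.221, 0.002]
wrist_force: [-1.7, -0.2, 6.6]
opening: 0.0311
```

Run:
```python
from h import *
print(bot.state()["tcp_pos"],bot.state()["wrist_force"])
w=vision.snapshot("wrist");a=vision.snapshot("scene")
i=cv2.resize(w[100:350,200:450],(560,560),interpolation=2)
j=cv2.resize(a[150:220,190:260],(560,560),interpolation=2)
cv2.imwrite("pics/w5.png",cv2.resize(np.hstack([i,j]),(800,400)))
```

```text
[0.51346981 0.14409056 0.22814211] [-1.69517451 -0.17466157  6.63064058]
```

View pics/w5.png

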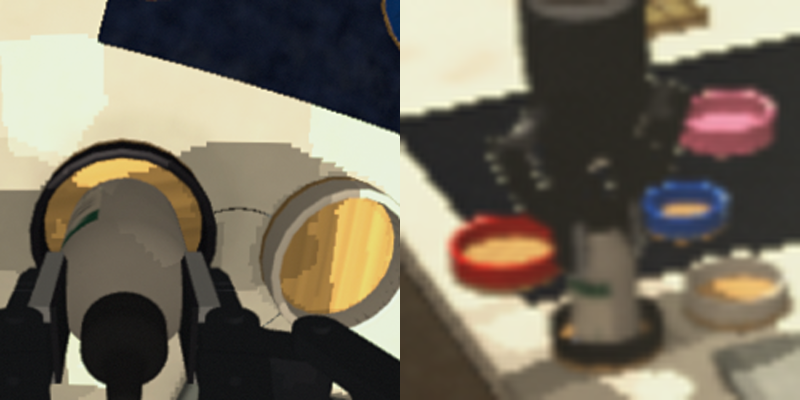

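arm_command(
  increments=[0,0,0,0,0,0,0,0,0,0,0,0,0,0,0,0],
  grip=0.75,
)

```text
time_s: 7.95
tcp_pos: [0.5128, 0.1441, 0.2267]
tool_rot: [-2.221, -2.221, 0.0]
wrist_force: [-0.2, -0.1, -0.4]
opening: 0.0641
```

arm_command(
  increments=[0,0,0.02,0,0,0,0.045,0,0,0,0.045,0,0,0,0.045,0,0,0,0.03,0],
)

```text
time_s: 8.45
tcp_pos: [0.5131, 0.1441, 0.4156]
tool_rot: [2.219, 2.219, 0.005]
wrist_force: [0.4, 1.0, 0.1]
opening: 0.0641
```

Run:
```python
from h import *
print(bot.state()["tcp_pos"])
w=vision.snapshot("wrist");a=vision.snapshot("scene");b=vision.snapshot("top")
i=cv2.resize(w[100:350,200:450],(560,560),interpolation=2)
j=cv2.resize(a[150:220,190:260],(560,560),interpolation=2)
k=cv2.resize(b[180:250,150:220],(560,560),interpolation=2)
cv2.imwrite("pics/w6.png",cv2.resize(np.hstack([i,j,k]),(798,266)))
```

```text
[0.51311902 0.14410531 0.41564084]
```

View pics/w6.png

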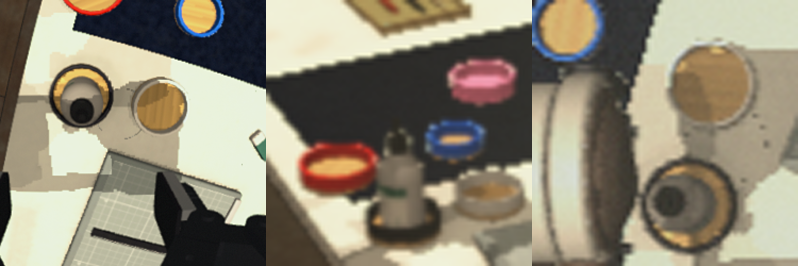

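arm_command(
  increments=[-0.0075,-0.0465,0,0,-0.0075,-0.0465,0,0,-0.0075,-0.0465,0,0,-0.0075,-0.0465,0,0,-0.0075,-0.0465,0,0],
  grip=1,
)

```text
time_s: 9.1
tcp_pos: [0.4743, -0.0899, 0.4098]
tool_rot: [-2.219, -2.22, 0.002]
wrist_force: [0.9, 0.3, -0.0]
opening: 0.0853
```

arm_command(
  increments=[-0.0075,-0.0465,0,0,-0.0075,-0.0465,0,0,-0.0075,-0.0465,0,0,-0.0075,-0.0465,0,0,0,0,0,0],
)

```text
time_s: 9.6
tcp_pos: [0.4438, -0.2787, 0.4096]
tool_rot: [-2.226, -2.213, 0.003]
wrist_force: [-0.2, 0.8, -0.4]
opening: 0.0853
```

Run:
```python
from h import *
print(bot.state()["tcp_pos"])
w=vision.snapshot("wrist")
cv2.imwrite("pics/w7.png",cv2.resize(w[170:400,150:480],None,fx=2.4,fy=2.4,interpolation=2))
np.save("pics/w7T.npy",0)
```

```text
[ 0.44377011 -0.27873505  0.40964284]
```

View pics/w7.png

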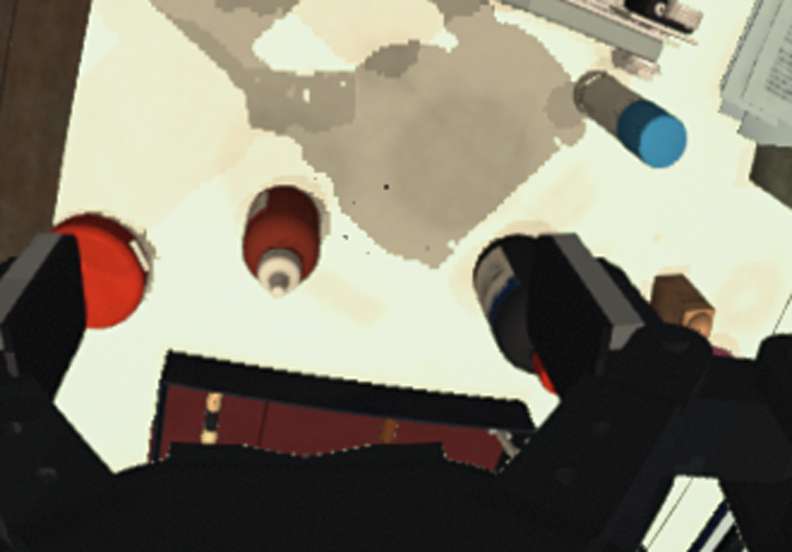

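Run:
```python
from h import *
W=lambda u,v:crop(u,v,150,170,2.4)
for n,u,v,z in [("white tip",278,290,.085),("white foot far edge",285,187,.005),("glue",657,138,.088),("brown top",697,322,.053),("redlid",95,270,.02)]: print(n,onz("wrist",*W(u,v),z).round(4))
```

```text
white tip [ 0.4308 -0.3655  0.085 ]
white foot far edge [ 0.4319 -0.3487  0.005 ]
glue [ 0.5896 -0.2981  0.088 ]
brown top [ 0.6492 -0.4114  0.053 ]
redlid [ 0.3316 -0.3905  0.02  ]
```

arm_command(
  increments=[-0.007,-0.044,-0.01,0,-0.006,-0.045,-0.02,0,0,0,-0.045,0,0,0,-0.045,0,0,0,-0.045,0],
)

```text
time_s: 10.15
tcp_pos: [0.4323, -0.3618, 0.244]
tool_rot: [-2.219, -2.221, -0.001]
wrist_force: [1.0, 0.5, 0.1]
opening: 0.0852
```

arm_command(
  increments=[0,0,-0.035,0,0,0,-0.006,0,0,0,0,0,0,0,0,0],
)

```text
time_s: 10.55
tcp_pos: [0.4333, -0.3637, 0.2078]
tool_rot: [2.218, 2.22, -0.0]
wrist_force: [0.5, 0.3, 0.3]
opening: 0.0854
```

arm_command(
  increments=[-0.002,-0.003,-0.004,0,0,0,0,0],
)

```text
time_s: 10.75
tcp_pos: [0.4306, -0.3672, 0.2032]
tool_rot: [2.22, 2.219, -0.001]
wrist_force: [-0.9, -0.6, -0.0]
opening: 0.0852
```

arm_command(
  increments=[0,0,0,0,0,0,0,0,0,0,0,0,0,0,0,0,0,0,0,0],
  grip=0,
)

```text
time_s: 11.25
tcp_pos: [0.4304, -0.3665, 0.202]
tool_rot: [2.221, 2.221, -0.0]
wrist_force: [0.4, 0.2, 1.6]
opening: 0.0282
```

arm_command(
  increments=[0,0,0,0,0,0,0,0,0,0,0,0],
)

```text
time_s: 11.55
tcp_pos: [0.4304, -0.3665, 0.202]
tool_rot: [2.221, 2.221, -0.0]
wrist_force: [-0.2, 0.0, 1.9]
opening: 0.0278
```

arm_command(
  increments=[0,0,0.02,0,0,0,0.04,0,0,0,0.045,0,0,0,0.045,0,0,0,0,0],
)

```text
time_s: 12.05
tcp_pos: [0.4317, -0.368, 0.3592]
tool_rot: [2.212, 2.212, -0.003]
wrist_force: [1.2, 0.7, -2.4]
opening: 0.028
```

arm_command(
  increments=[0.0153,0.0453,0,0,0.0153,0.0453,0,0,0.0153,0.0453,0,0,0.0153,0.0453,0,0,0.0153,0.0453,0,0],
)

```text
time_s: 12.55
tcp_pos: [0.5067, -0.1379, 0.3505]
tool_rot: [-2.221, -2.22, 0.001]
wrist_force: [1.0, 0.4, -2.2]
opening: 0.0284
```

arm_command(
  increments=[0.0153,0.0453,0,0,0.0153,0.0453,0,0,0.0153,0.0453,0,0,0.0153,0.0453,0,0,0.0153,0.0453,0,0],
)

```text
time_s: 13.05
tcp_pos: [0.5833, 0.0886, 0.3504]
tool_rot: [-2.22, -2.221, 0.002]
wrist_force: [1.0, -0.7, -0.9]
opening: 0.0286
```

arm_command(
  increments=[0.0153,0.0453,0,0,0,0,-0.03,0,0,0,-0.03,0,0,0,-0.03,0,0,0,0,0],
)

```text
time_s: 13.55
tcp_pos: [0.5958, 0.1319, 0.2552]
tool_rot: [-2.215, -2.216, 0.014]
wrist_force: [-0.3, 0.9, -2.0]
opening: 0.0284
```

Run:
```python
from h import *
p=bot.state()["tcp_pos"];print(p)
w=vision.snapshot("wrist")
i=cv2.resize(w[0:300,150:470],None,fx=2,fy=2,interpolation=2)
g=(0,255,0)
for x,y,r in((.5245,.2655,.037),(.512,.1435,.035),(.599,.132,.033),(.6415,.2365,.027)): circ(i,"wrist",x,y,.02,r,g,2,150,0)
circ(i,"wrist",p[0],p[1],p[2]-.202,.019,(255,0,255),2,150,0)
cv2.imwrite("pics/w8.png",i)
```

```text
[0.59575521 0.13192859 0.25524559]
```

View pics/w8.png

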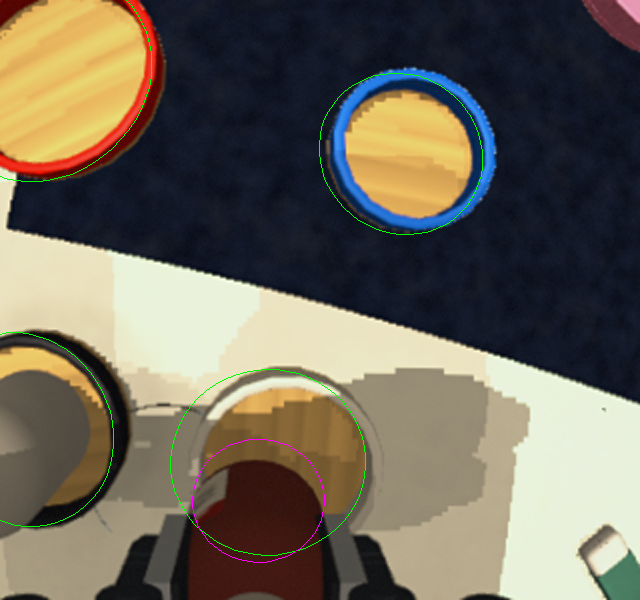

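arm_command(
  increments=[0,0,0,0,0,0,0,0],
)

```text
time_s: 13.8
tcp_pos: [0.5996, 0.1318, 0.264]
tool_rot: [2.22, 2.219, 0.004]
wrist_force: [-1.2, 0.0, -1.1]
opening: 0.0279
```

Run:
```python
from h import *
p=bot.state()["tcp_pos"];print(p,bot.state()["tool_rot"])
w=vision.snapshot("wrist");print(bot.state()["tcp_pos"])
i=cv2.resize(w[0:300,150:470],None,fx=2,fy=2,interpolation=2)
g=(0,255,0)
for x,y,r in((.5245,.2655,.037),(.512,.1435,.035),(.599,.132,.033),(.6415,.2365,.027)): circ(i,"wrist",x,y,.02,r,g,2,150,0)
circ(i,"wrist",p[0],p[1],p[2]-.202,.019,(255,0,255),2,150,0)
cv2.imwrite("pics/w9.png",i)
b=vision.snapshot("scene");cv2.imwrite("pics/s9.png",cv2.resize(b[130:230,180:300],None,fx=5,fy=5,interpolation=2))
```

```text
[0.59957717 0.13175055 0.26404426] [2.21988391 2.21934293 0.00430577]
[0.59952095 0.13175364 0.26403079]
```

View pics/w9.png

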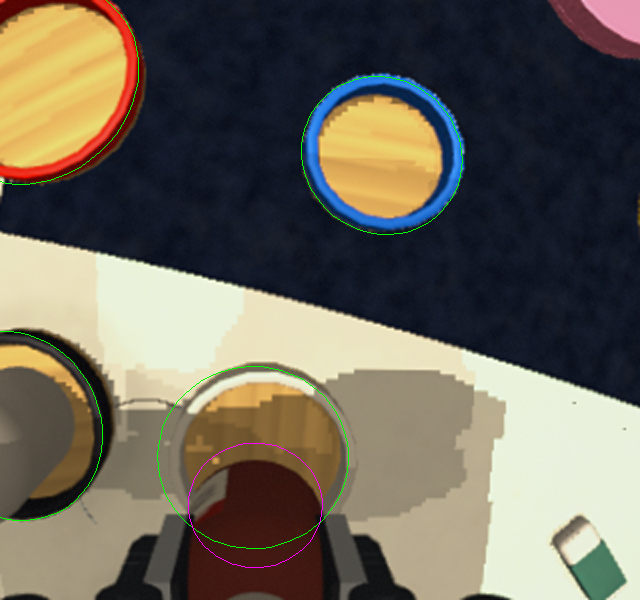

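View pics/s9.png

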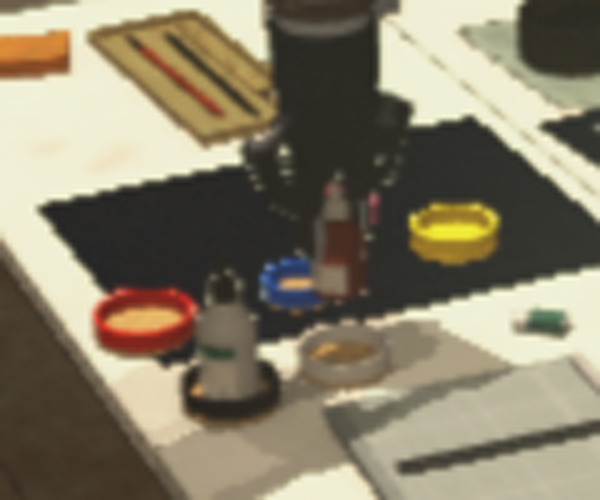

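arm_command(
  increments=[0,0.001,-0.02,0,0,0,-0.02,0,0,0,-0.009,0,0,0,-0.004,0,0,0,0,0],
)

```text
time_s: 14.4
tcp_pos: [0.5988, 0.1328, 0.2091]
tool_rot: [2.221, 2.221, 0.0]
wrist_force: [-0.8, 0.4, -0.9]
opening: 0.028
```

arm_command(
  increments=[0,0,0,0,0,0,0,0],
)

```text
time_s: 14.6
tcp_pos: [0.5992, 0.1329, 0.21]
tool_rot: [2.22, 2.22, 0.002]
wrist_force: [-0.2, 0.7, -1.2]
opening: 0.028
```

arm_command(
  increments=[0,0,-0.003,0,0,0,0,0,0,0,0,0],
)

```text
time_s: 14.9
tcp_pos: [0.5994, 0.1329, 0.207]
tool_rot: [2.22, 2.22, 0.003]
wrist_force: [0.3, 0.1, 3.5]
opening: 0.0277
```

arm_command(
  increments=[0,0,0,0,0,0,0,0,0,0,0,0,0,0,0,0],
  grip=0.62,
)

```text
time_s: 15.3
tcp_pos: [0.5984, 0.1329, 0.2054]
tool_rot: [-2.221, -2.221, 0.001]
wrist_force: [0.2, -0.1, 0.1]
opening: 0.053
```

arm_command(
  increments=[0,0,0.02,0,0,0,0.045,0,0,0,0.045,0,0,0,0.045,0,0,0,0.045,0],
)

```text
time_s: 15.8
tcp_pos: [0.5983, 0.1328, 0.4075]
tool_rot: [-2.221, -2.221, 0.0]
wrist_force: [0.9, -0.2, -0.3]
opening: 0.053
```

Run:
```python
from h import *
print(bot.state()["tcp_pos"])
w=vision.snapshot("wrist")
cv2.imwrite("pics/w10.png",cv2.resize(w[60:320,150:450],None,fx=2,fy=2,interpolation=2))
```

```text
[0.59829327 0.13284961 0.40749341]
```

View pics/w10.png

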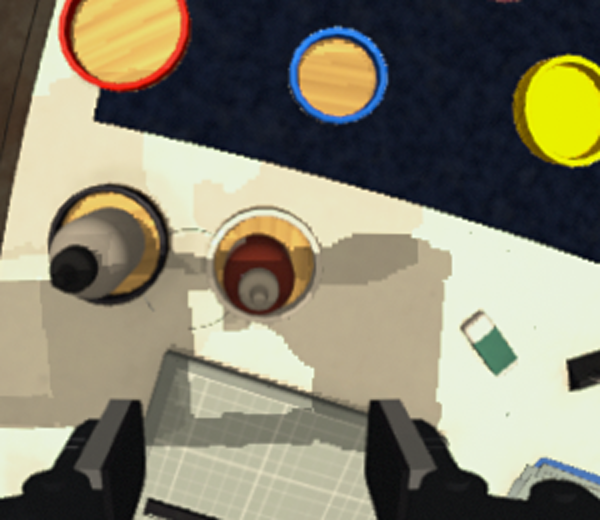

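Run:
```python
from h import *
W=lambda u,v:crop(u,v,150,60,2)
for n,u,v,z in [("white tip",260,293,.09),("black tip",66,274,.114),("H white",264.5,264,.02),("H black",109,244.5,.02),("H blue",338,75,.02)]: print(n,onz("wrist",*W(u,v),z).round(4))
```

```text
white tip [0.6064 0.1304 0.09  ]
black tip [0.521  0.1452 0.114 ]
H white [0.6106 0.1307 0.02  ]
H black [0.521  0.1428 0.02  ]
H blue [0.6513 0.239  0.02  ]
```

arm_command(
  increments=[-0.001,-0.043,0,-0.025,-0.001,-0.043,0,-0.025,-0.001,-0.043,0,-0.025,-0.001,-0.043,0,-0.025,-0.001,-0.043,0,-0.025],
  grip=0.75,
)

```text
time_s: 16.35
tcp_pos: [0.5933, -0.0838, 0.4055]
tool_rot: [-2.357, -2.077, 0.0]
wrist_force: [0.4, -0.5, 0.3]
opening: 0.064
```

arm_command(
  increments=[-0.001,-0.043,0,-0.025,0,-0.043,0,-0.025,0,-0.043,0,-0.025,0,0,0,0,0,0,0,0],
)

```text
time_s: 16.85
tcp_pos: [0.5924, -0.2119, 0.4052]
tool_rot: [-2.433, -1.986, -0.0]
wrist_force: [0.6, -0.2, -0.2]
opening: 0.0642
```

arm_command(
  increments=[0,0,0,0,0,0,0,0],
)

```text
time_s: 17.05
tcp_pos: [0.5928, -0.2097, 0.4058]
tool_rot: [-2.43, -1.991, -0.0]
wrist_force: [0.7, 0.2, -0.0]
opening: 0.0644
```

Run:
```python
from h import *
print(bot.state()["tcp_pos"])
w=vision.snapshot("wrist")
cv2.imwrite("pics/w11.png",cv2.resize(w[130:400,120:480],None,fx=2.2,fy=2.2,interpolation=2))
```

```text
[ 0.59284554 -0.209749    0.40575628]
```

View pics/w11.png

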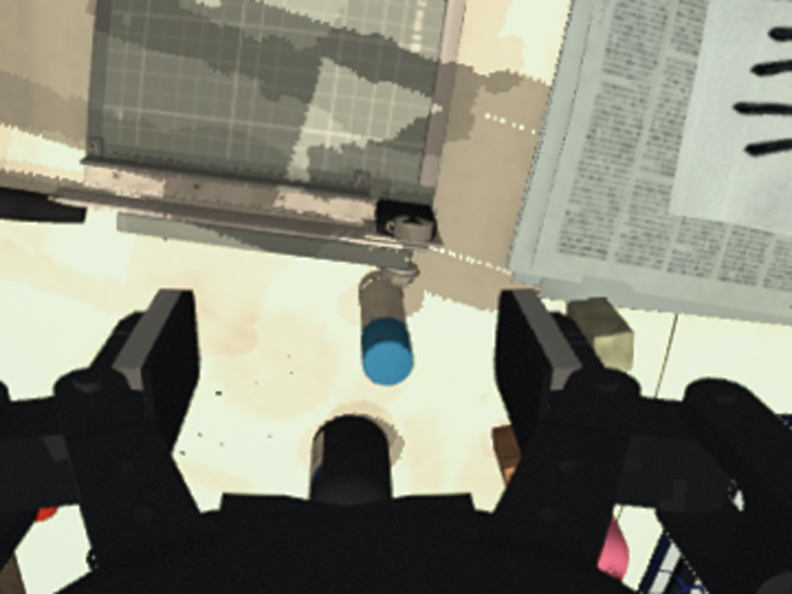

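Run:
```python
from h import *
W=lambda u,v:crop(u,v,120,130,2.2)
for n,u,v,z in [("glue top",388,360,.088),("foot far edge",380,277,.002),("knob",405,270,.03),("green near corner",632,345,.055),("brown",500,450,.05)]: print(n,onz("wrist",*W(u,v),z).round(4))
R=vision.get_calibration("wrist")["world_to_cam"]; print(cv2.Rodrigues(bot.state()["tool_rot"])[0][:,1])
```

```text
glue top [ 0.5932 -0.3014  0.088 ]
foot far edge [ 0.5945 -0.2956  0.002 ]
knob [ 0.6087 -0.2828  0.03  ]
green near corner [ 0.7209 -0.3415  0.055 ]
brown [ 0.6432 -0.394   0.05  ]
[ 9.80437919e-01 -1.96828557e-01 -7.41734882e-05]
```

arm_command(
  increments=[0,-0.047,0,0,0,-0.047,0,0,0,0,-0.03,0,0,0,-0.045,0,0,0,-0.045,0],
)

```text
time_s: 17.6
tcp_pos: [0.5931, -0.3048, 0.2855]
tool_rot: [2.43, 1.988, 0.001]
wrist_force: [0.2, 0.1, -0.6]
opening: 0.0641
```

arm_command(
  increments=[0,0,0,0,0,0,0,0,0,0,0,0],
)

```text
time_s: 17.9
tcp_pos: [0.5939, -0.3054, 0.2897]
tool_rot: [2.427, 1.986, 0.002]
wrist_force: [0.4, 0.6, 0.7]
opening: 0.0639
```

arm_command(
  increments=[0,0.001,-0.03,0,0,0,-0.03,0,0,0,-0.012,0,0,0,0,0,0,0,0,0],
)

```text
time_s: 18.4
tcp_pos: [0.5936, -0.3047, 0.2163]
tool_rot: [2.429, 1.986, 0.001]
wrist_force: [0.1, -0.2, -0.0]
opening: 0.0642
```

Run:
```python
from h import *
print(bot.state()["tcp_pos"])
w=vision.snapshot("wrist");a=vision.snapshot("scene")
cv2.imwrite("pics/w12.png",np.hstack([cv2.resize(w[150:350,180:380],(400,400),interpolation=2),cv2.resize(a[200:300,290:390],(400,400),interpolation=2)]))
```

```text
[ 0.59357035 -0.30470145  0.21632836]
```

View pics/w12.png

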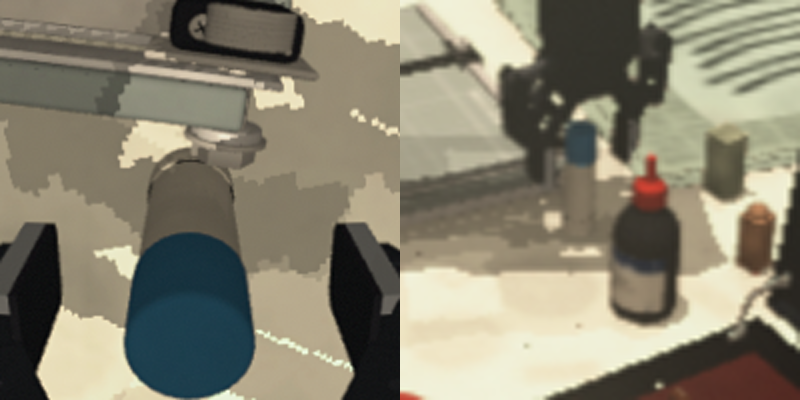

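Glue stick (blue top about (190,310) in the left half) is between the pads. Closing gently.

arm_command(
  increments=[0,0,0,0,0,0,0,0,0,0,0,0,0,0,0,0,0,0,0,0],
  grip=0,
  force=30,
)

```text
time_s: 19.0
tcp_pos: [0.5929, -0.3043, 0.2145]
tool_rot: [2.431, 1.988, 0.0]
wrist_force: [-0.3, 0.4, 3.8]
opening: 0.024
```

arm_command(
  increments=[0,0,0,0,0,0,0,0],
)

```text
time_s: 19.2
tcp_pos: [0.5929, -0.3043, 0.2145]
tool_rot: [2.431, 1.988, 0.0]
wrist_force: [-0.6, -0.1, 5.7]
opening: 0.0242
```

Run:
```python
from h import *
print(bot.state()["tcp_pos"])
w=vision.snapshot("wrist")
cv2.imwrite("pics/w13.png",cv2.resize(w[150:400,155:405],(500,500),interpolation=2))
```

```text
[ 0.59290991 -0.30434017  0.21453105]
```

View pics/w13.png

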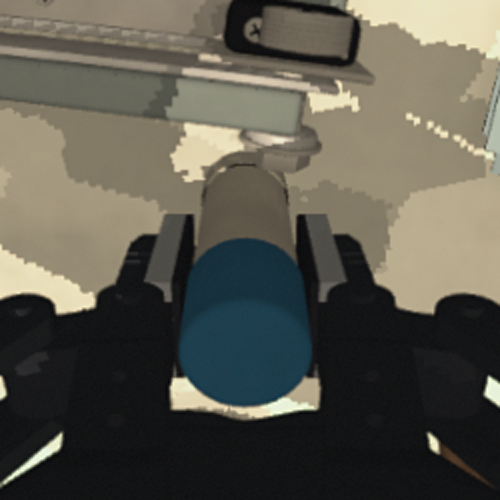

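arm_command(
  increments=[0,0,0.02,0,0,0,0.04,0,0,0,0.045,0,0,0,0.045,0,0,0,0,0],
)

```text
time_s: 19.75
tcp_pos: [0.5941, -0.3051, 0.3722]
tool_rot: [2.422, 1.98, 0.005]
wrist_force: [0.9, -0.7, 0.2]
opening: 0.024
```

arm_command(
  increments=[0.004,0.045,0,0,0.004,0.045,0,0,0.004,0.045,0,0,0.004,0.045,0,0,0.004,0.045,0,0],
)

```text
time_s: 20.25
tcp_pos: [0.6122, -0.0773, 0.3625]
tool_rot: [-2.431, -1.987, 0.001]
wrist_force: [0.4, 0.4, -0.5]
opening: 0.0243
```

arm_command(
  increments=[0.004,0.045,0,0,0.004,0.045,0,0,0.004,0.045,0,0,0.004,0.045,0,0,0.004,0.045,0,0],
)

```text
time_s: 20.75
tcp_pos: [0.6323, 0.1477, 0.3625]
tool_rot: [-2.431, -1.988, 0.002]
wrist_force: [0.5, 0.3, 0.4]
opening: 0.0238
```

arm_command(
  increments=[0.004,0.045,0,0,0.004,0.045,0,0,0,0,-0.03,0,0,0,-0.03,0,0,0,-0.03,0],
)

```text
time_s: 21.25
tcp_pos: [0.6401, 0.2364, 0.2714]
tool_rot: [-2.431, -1.989, 0.002]
wrist_force: [-0.7, -0.3, -0.5]
opening: 0.024
```

arm_command(
  increments=[0,0,0,0,0,0,0,0,0,0,0,0,0,0,0,0],
)

```text
time_s: 21.65
tcp_pos: [0.6415, 0.2359, 0.2763]
tool_rot: [2.431, 1.987, 0.006]
wrist_force: [0.1, 0.3, -0.4]
opening: 0.0243
```

Run:
```python
from h import *
p=bot.state()["tcp_pos"];print(p,bot.state()["tool_rot"])
w=vision.snapshot("wrist")
i=cv2.resize(w[100:400,130:450],None,fx=2,fy=2,interpolation=2)
for x,y,r in((.5245,.2655,.037),(.6415,.2365,.027)): circ(i,"wrist",x,y,.02,r,(0,255,0),2,130,100)
circ(i,"wrist",p[0],p[1],p[2]-.2145,.0125,(255,0,255),2,130,100)
cv2.imwrite("pics/w14.png",i)
b=vision.snapshot("scene");cv2.imwrite("pics/s14.png",cv2.resize(b[130:230,180:300],None,fx=5,fy=5,interpolation=2))
```

```text
[0.64150166 0.23588893 0.27632192] [2.43082993 1.98714633 0.00551012]
```

View pics/w14.png

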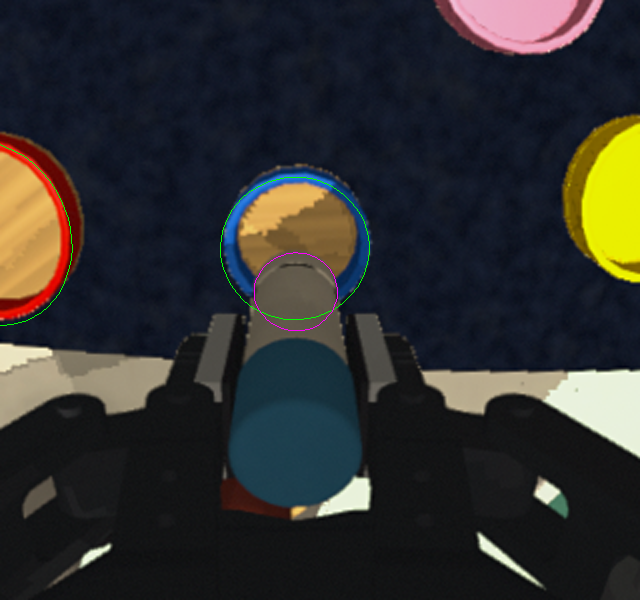

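View pics/s14.png

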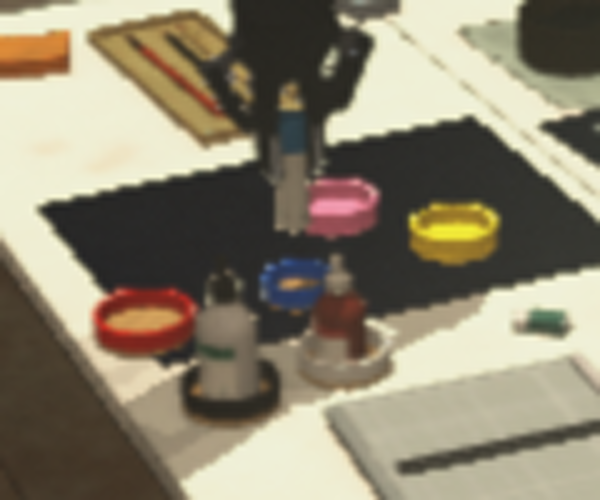

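arm_command(
  increments=[0,0.004,-0.02,0,0,0,-0.02,0,0,0,-0.009,0,0,0,-0.004,0,0,0,0,0],
)

```text
time_s: 22.25
tcp_pos: [0.6408, 0.2398, 0.221]
tool_rot: [-2.432, -1.988, 0.0]
wrist_force: [0.7, -0.7, -0.3]
opening: 0.0241
```

arm_command(
  increments=[0,0,0,0,0,0,0,0],
)

```text
time_s: 22.45
tcp_pos: [0.6412, 0.2399, 0.2222]
tool_rot: [2.431, 1.988, 0.003]
wrist_force: [0.7, -0.0, -0.0]
opening: 0.0238
```

Run:
```python
from h import *
p=bot.state()["tcp_pos"];print(p,bot.state()["wrist_force"])
w=vision.snapshot("wrist");b=vision.snapshot("scene")
cv2.imwrite("pics/w15.png",np.hstack([cv2.resize(w[150:350,180:380],(400,400),interpolation=2),cv2.resize(b[150:200,210:260],(400,400),interpolation=2)]))
```

```text
[0.6411821  0.23994356 0.22215332] [ 0.66305221 -0.03128061 -0.01107609]
```

View pics/w15.png

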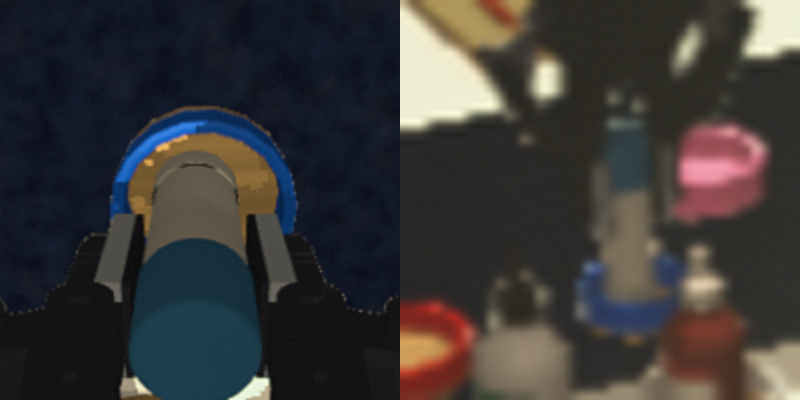

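arm_command(
  increments=[0.002,-0.002,0,0,0,0,-0.003,0,0,0,0,0,0,0,0,0],
)

```text
time_s: 22.95
tcp_pos: [0.6434, 0.2378, 0.2196]
tool_rot: [2.431, 1.988, 0.003]
wrist_force: [-1.9, -1.7, 5.6]
opening: 0.0244
```

arm_command(
  increments=[0,0,0,0,0,0,0,0,0,0,0,0,0,0,0,0],
  grip=0.62,
)

```text
time_s: 23.35
tcp_pos: [0.6425, 0.2378, 0.2174]
tool_rot: [-2.432, -1.988, 0.001]
wrist_force: [1.1, -0.3, 0.2]
opening: 0.0531
```

arm_command(
  increments=[0,0,0.02,0,0,0,0.045,0,0,0,0.045,0,0,0,0.045,0,0,0,0.03,0],
)

```text
time_s: 23.85
tcp_pos: [0.6429, 0.238, 0.4071]
tool_rot: [2.43, 1.987, 0.007]
wrist_force: [-0.4, -0.1, 1.3]
opening: 0.0531
```

arm_command(
  increments=[0,0,0,0,0,0,0,0],
)

```text
time_s: 24.05
tcp_pos: [0.6427, 0.2379, 0.4034]
tool_rot: [2.432, 1.988, 0.002]
wrist_force: [-0.4, -0.5, -0.9]
opening: 0.0528
```

Run:
```python
from h import *
p=bot.state()["tcp_pos"];print(p)
w=vision.snapshot("wrist")
cv2.imwrite("pics/w16.png",cv2.resize(w[120:380,130:430],None,fx=2.2,fy=2.2,interpolation=2))
```

```text
[0.64271201 0.23791612 0.40342212]
```

View pics/w16.png

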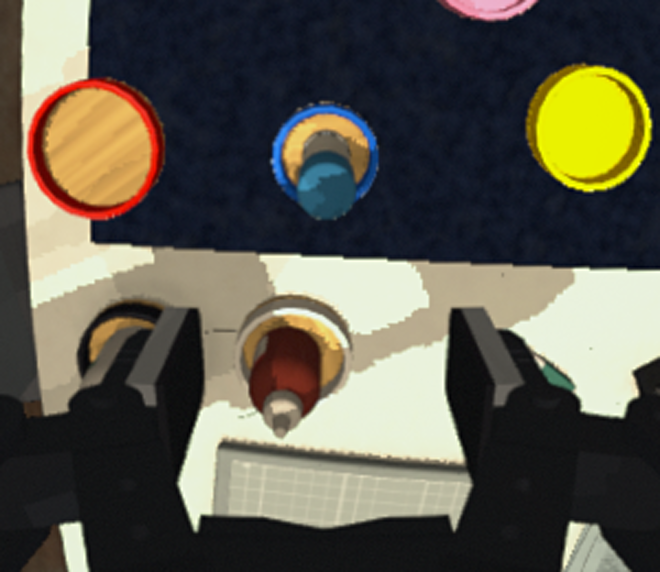

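Run:
```python
from h import *
W=lambda u,v:crop(u,v,130,120,2.2)
for n,u,v,z in [("glue",328,188,.093),("H blue",325.5,158,.02),("white tip",280,434,.091),("H white",297,354,.02),("H red",97,148,.02)]: print(n,onz("wrist",*W(u,v),z).round(4))
```

```text
glue [0.6432 0.2401 0.093 ]
H blue [0.6419 0.2384 0.02  ]
white tip [0.5988 0.1305 0.091 ]
H white [0.6054 0.1355 0.02  ]
H red [0.528  0.2677 0.02  ]
```

arm_command(
  increments=[-0.0073,-0.0457,0,0.0165,-0.0073,-0.0457,0,0.0165,-0.0073,-0.0457,0,0.0165,-0.0073,-0.0457,0,0.0165,-0.0073,-0.0457,0,0.0165],
  grip=0.8,
)

```text
time_s: 24.6
tcp_pos: [0.6051, 0.0078, 0.4002]
tool_rot: [-2.345, -2.086, 0.004]
wrist_force: [0.2, -0.1, -0.0]
opening: 0.0683
```

arm_command(
  increments=[-0.0073,-0.0457,0,0.0165,-0.0073,-0.0457,0,0.0165,-0.0073,-0.0457,0,0.0165,-0.0073,-0.0457,0,0.0165,-0.0073,-0.0457,0,0.0165],
)

```text
time_s: 25.1
tcp_pos: [0.5686, -0.2207, 0.4003]
tool_rot: [-2.256, -2.18, 0.001]
wrist_force: [-0.3, -0.5, 0.4]
opening: 0.0681
```

arm_command(
  increments=[-0.0073,-0.0457,0,0.0165,-0.0073,-0.0457,0,0.0165,0,0,0,0,0,0,0,0,0,0,0,0],
)

```text
time_s: 25.6
tcp_pos: [0.5552, -0.3094, 0.4013]
tool_rot: [-2.221, -2.218, -0.0]
wrist_force: [-0.4, -0.0, -0.5]
opening: 0.0685
```

Run:
```python
from h import *
p=bot.state()["tcp_pos"];print(p, bot.state()["tool_rot"])
w=vision.snapshot("wrist")
cv2.imwrite("pics/w17.png",cv2.resize(w[150:400,120:450],None,fx=2.2,fy=2.2,interpolation=2))
```

```text
[ 0.55516693 -0.30939238  0.40133793] [-2.22076726e+00 -2.21806993e+00 -3.25527648e-04]
```

View pics/w17.png

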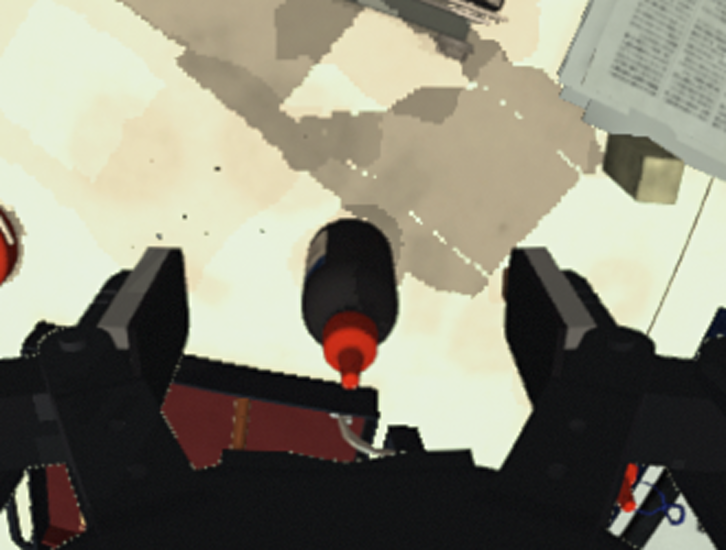

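Run:
```python
from h import *
W=lambda u,v:crop(u,v,120,150,2.2)
for n,u,v,z in [("red tip",350,384,.127),("foot far edge",352,222,.005),("case corner",378,390,.05),("brown edge",505,280,.05)]: print(n,onz("wrist",*W(u,v),z).round(4))
```

```text
red tip [ 0.5559 -0.4064  0.127 ]
foot far edge [ 0.5575 -0.3828  0.005 ]
case corner [ 0.5714 -0.4628  0.05  ]
brown edge [ 0.6344 -0.3974  0.05  ]
```

arm_command(
  increments=[0.001,-0.047,0,0,0,-0.047,0,0,0,0,-0.03,0,0,0,-0.03,0,0,0,0,0],
)

```text
time_s: 26.15
tcp_pos: [0.5555, -0.4022, 0.3369]
tool_rot: [-2.214, -2.213, -0.001]
wrist_force: [-0.4, 0.4, -0.9]
opening: 0.0685
```

arm_command(
  increments=[0,0,0,0,0,0,0,0],
)

```text
time_s: 26.35
tcp_pos: [0.5569, -0.404, 0.3453]
tool_rot: [2.22, 2.218, -0.0]
wrist_force: [0.6, 0.6, -0.4]
opening: 0.0681
```

Run:
```python
from h import *
p=bot.state()["tcp_pos"];print(p, bot.state()["tool_rot"])
w=vision.snapshot("scene")
cv2.imwrite("pics/s18.png",cv2.resize(w[130:330,270:490],None,fx=2.7,fy=2.7,interpolation=2))
```

```text
[ 0.55691388 -0.4040422   0.34532142] [ 2.21975665e+00  2.21817631e+00 -6.74156490e-05]
```

View pics/s18.png

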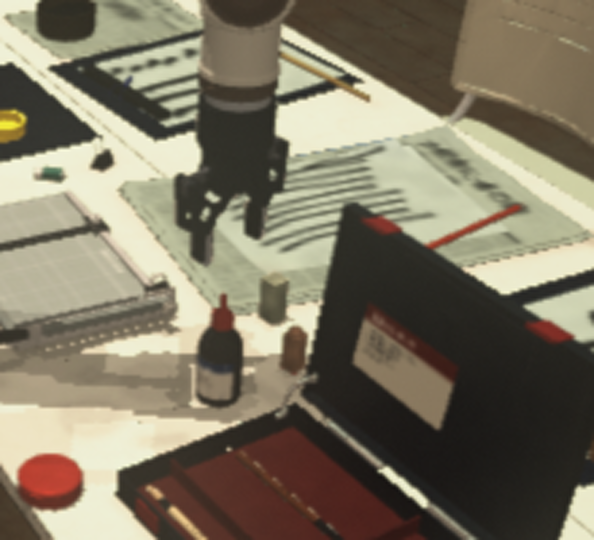

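arm_command(
  increments=[0,0,-0.04,0,0,0,-0.04,0,0,0,-0.02,0,0,0,-0.006,0,0,0,0,0],
)

```text
time_s: 26.9
tcp_pos: [0.5564, -0.4046, 0.2376]
tool_rot: [2.223, 2.219, -0.0]
wrist_force: [0.6, 0.5, -0.5]
opening: 0.0685
```

arm_command(
  increments=[0,0,0,0,0,0,0,0],
)

```text
time_s: 27.1
tcp_pos: [0.5568, -0.4052, 0.2395]
tool_rot: [2.22, 2.216, -0.0]
wrist_force: [-1.6, -0.3, 0.4]
opening: 0.0684
```

arm_command(
  increments=[0,0,0,0,0,0,0,0,0,0,0,0,0,0,0,0,0,0,0,0],
  grip=0,
  force=40,
)

```text
time_s: 27.6
tcp_pos: [0.5563, -0.4049, 0.2379]
tool_rot: [2.223, 2.218, -0.0]
wrist_force: [-0.6, 0.2, 5.4]
opening: 0.0377
```

arm_command(
  increments=[0,0,0,0,0,0,0,0],
)

```text
time_s: 27.8
tcp_pos: [0.5563, -0.4048, 0.2379]
tool_rot: [2.223, 2.218, -0.0]
wrist_force: [-0.5, 1.4, 5.1]
opening: 0.0372
```

arm_command(
  increments=[0,0,0.02,0,0,0,0.045,0,0,0,0.045,0,0,0,0.045,0,0,0,0,0],
)

```text
time_s: 28.3
tcp_pos: [0.5571, -0.4055, 0.4005]
tool_rot: [2.214, 2.209, -0.0]
wrist_force: [0.9, -0.8, -0.4]
opening: 0.0378
```

arm_command(
  increments=[-0.002,0.0447,0,0,-0.002,0.0447,0,0,-0.002,0.0447,0,0,-0.002,0.0447,0,0,-0.002,0.0447,0,0],
)

```text
time_s: 28.8
tcp_pos: [0.5453, -0.1791, 0.3901]
tool_rot: [-2.222, -2.217, 0.001]
wrist_force: [0.7, 0.9, -1.3]
opening: 0.0377
```

arm_command(
  increments=[-0.002,0.0447,0,0,-0.002,0.0447,0,0,-0.002,0.0447,0,0,-0.002,0.0447,0,0,-0.002,0.0447,0,0],
)

```text
time_s: 29.3
tcp_pos: [0.5352, 0.0443, 0.3903]
tool_rot: [-2.223, -2.218, 0.002]
wrist_force: [0.6, -0.3, -0.2]
opening: 0.0371
```

arm_command(
  increments=[-0.002,0.0447,0,0,-0.002,0.0447,0,0,-0.002,0.0447,0,0,-0.002,0.0447,0,0,-0.002,0.0447,0,0],
)

```text
time_s: 29.8
tcp_pos: [0.5253, 0.2677, 0.3902]
tool_rot: [-2.223, -2.218, 0.003]
wrist_force: [0.6, -1.0, -1.2]
opening: 0.0372
```

arm_command(
  increments=[0,0,-0.03,0,0,0,-0.03,0,0,0,-0.03,0,0,0,0,0,0,0,0,0],
)

```text
time_s: 30.3
tcp_pos: [0.5257, 0.2658, 0.301]
tool_rot: [-2.223, -2.218, 0.003]
wrist_force: [0.8, 0.3, -1.2]
opening: 0.0368
```

arm_command(
  increments=[0,0,0,0,0,0,0,0],
)

```text
time_s: 30.5
tcp_pos: [0.5268, 0.2661, 0.304]
tool_rot: [2.223, 2.218, 0.005]
wrist_force: [-0.1, 0.1, -1.3]
opening: 0.037
```

Run:
```python
from h import *
p=bot.state()["tcp_pos"];print(p,bot.state()["tool_rot"])
w=vision.snapshot("wrist")
i=cv2.resize(w[100:400,130:450],None,fx=2,fy=2,interpolation=2)
for x,y,r in((.525,.2665,.037),(.6415,.238,.027)): circ(i,"wrist",x,y,.02,r,(0,255,0),2,130,100)
circ(i,"wrist",p[0],p[1],p[2]-.238,.024,(255,0,255),2,130,100)
cv2.imwrite("pics/w19.png",i)
b=vision.snapshot("scene");cv2.imwrite("pics/s19.png",cv2.resize(b[130:230,180:300],None,fx=5,fy=5,interpolation=2))
```

```text
[0.52683672 0.26607076 0.30397316] [2.22257961 2.21774465 0.00507193]
```

View pics/w19.png

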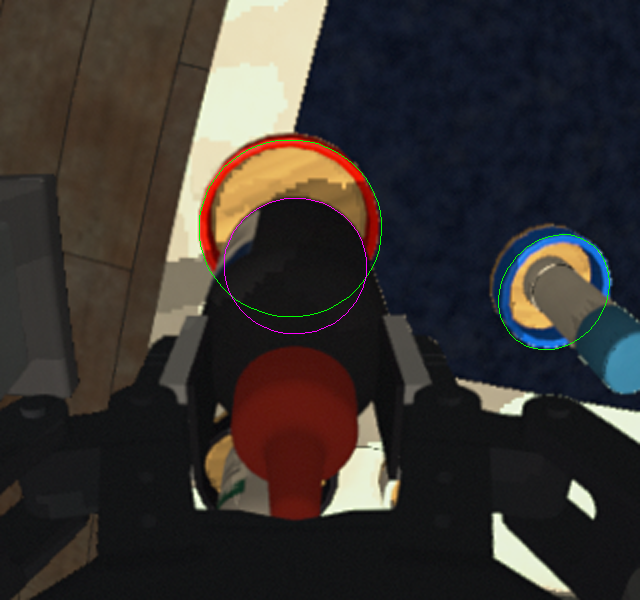

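View pics/s19.png

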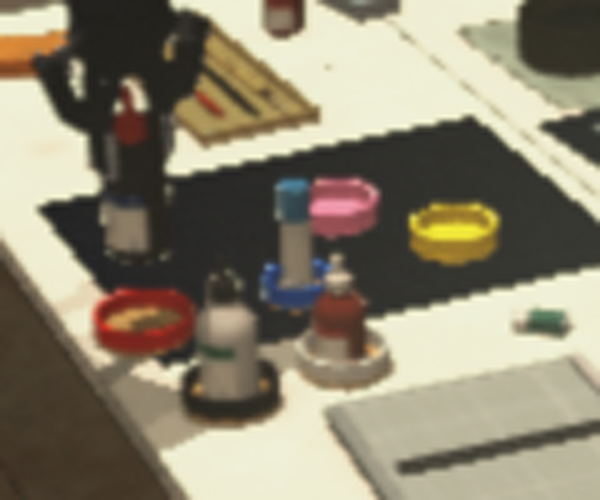

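arm_command(
  increments=[-0.002,0,-0.02,0,0,0,-0.02,0,0,0,-0.012,0,0,0,-0.005,0,0,0,0,0],
)

```text
time_s: 31.1
tcp_pos: [0.524, 0.2659, 0.2446]
tool_rot: [-2.223, -2.219, 0.001]
wrist_force: [0.0, 1.5, -2.1]
opening: 0.0369
```

arm_command(
  increments=[0,0,0,0,0,0,0,0],
)

```text
time_s: 31.3
tcp_pos: [0.5246, 0.2661, 0.246]
tool_rot: [2.223, 2.219, 0.003]
wrist_force: [-0.1, 1.3, -1.7]
opening: 0.0365
```

Run:
```python
from h import *
p=bot.state()["tcp_pos"];print(p,bot.state()["wrist_force"])
w=vision.snapshot("wrist");b=vision.snapshot("scene")
cv2.imwrite("pics/w20.png",np.hstack([cv2.resize(w[150:350,180:380],(400,400),interpolation=2),cv2.resize(b[150:210,180:240],(400,400),interpolation=2)]))
```

```text
[0.52460252 0.26611487 0.24601889] [-0.06868452  1.32279864 -1.67051353]
```

View pics/w20.png

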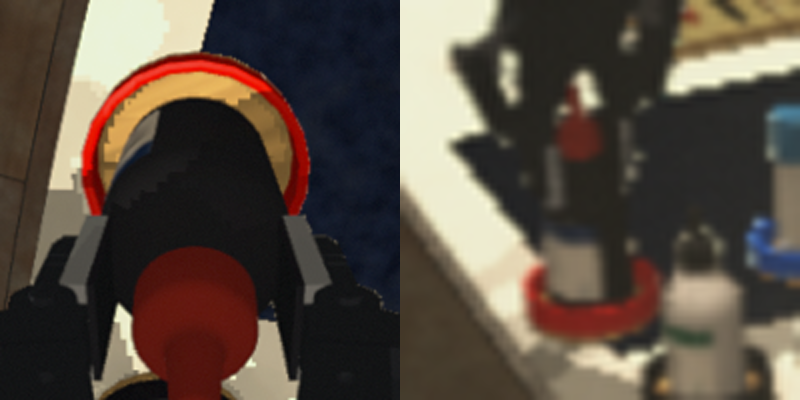

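Red bottle's foot is inside the red collar and roughly centred. Final 3 mm down, then release.

arm_command(
  increments=[0,0,-0.003,0,0,0,0,0,0,0,0,0],
)

```text
time_s: 31.7
tcp_pos: [0.5247, 0.2661, 0.2429]
tool_rot: [2.223, 2.218, 0.003]
wrist_force: [-0.4, 0.1, 4.4]
opening: 0.0369
```

arm_command(
  increments=[0,0,0,0,0,0,0,0,0,0,0,0,0,0,0,0],
  grip=0.75,
)

```text
time_s: 32.1
tcp_pos: [0.5239, 0.2659, 0.2414]
tool_rot: [-2.223, -2.219, 0.001]
wrist_force: [-0.7, -0.3, 0.6]
opening: 0.0643
```

arm_command(
  increments=[0,0,0.02,0,0,0,0.045,0,0,0,0.045,0,0,0,0.045,0,0,0,0.03,0],
)

```text
time_s: 32.6
tcp_pos: [0.5242, 0.2661, 0.4308]
tool_rot: [2.222, 2.218, 0.006]
wrist_force: [0.9, -0.6, 0.0]
opening: 0.0639
```

arm_command(
  increments=[0,-0.045,0,0,0,-0.045,0,0,0,-0.045,0,0,0,0,0,0,0,0,0,0],
)

```text
time_s: 33.1
tcp_pos: [0.5241, 0.1302, 0.4268]
tool_rot: [-2.226, -2.217, -0.0]
wrist_force: [-0.3, 0.0, -0.2]
opening: 0.0639
```

arm_command(
  increments=[0,0,0,0,0,0,0,0],
)

```text
time_s: 33.3
tcp_pos: [0.524, 0.132, 0.4267]
tool_rot: [-2.222, -2.221, -0.0]
wrist_force: [0.6, 0.2, -0.2]
opening: 0.0644
```

Run:
```python
from h import *
p=bot.state()["tcp_pos"];print(p)
w=vision.snapshot("wrist");b=vision.snapshot("scene")
i=cv2.resize(w[60:330,180:450],(540,540),interpolation=2)
for x,y,r in((.5245,.2665,.037),(.512,.1435,.035),(.6,.133,.033),(.642,.238,.027)): circ(i,"wrist",x,y,.02,r,(0,255,0),2,180,60)
cv2.imwrite("pics/w21.png",i)
cv2.imwrite("pics/s21.png",cv2.resize(b[140:220,185:275],(675,600),interpolation=2))
W=w
```

```text
[0.52397193 0.13203133 0.42672077]
```

View pics/w21.png

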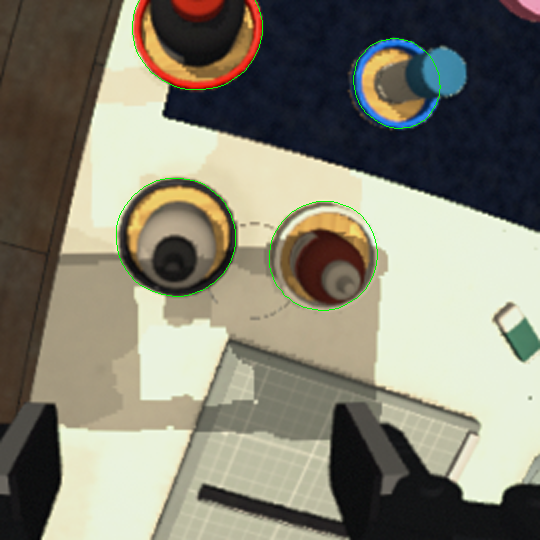

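View pics/s21.png

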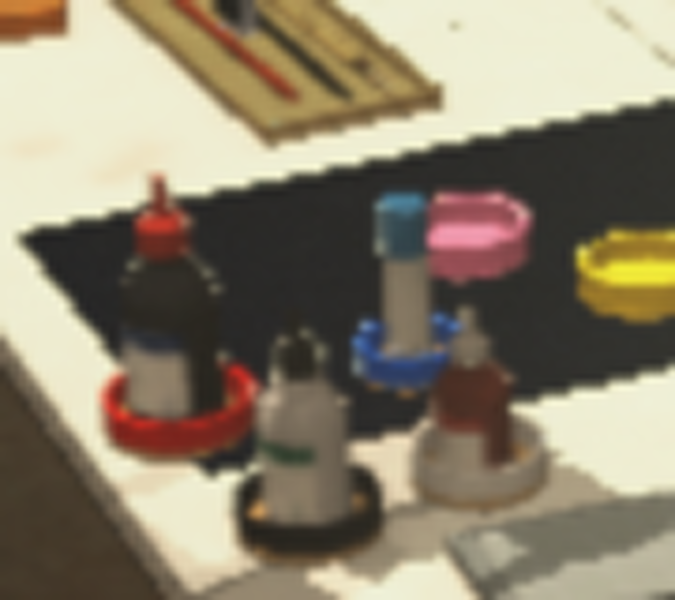

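Run:
```python
from h import *
W=lambda u,v:crop(u,v,180,60,2)
for n,u,v,z,h in [("white",347,287,.09,(.6,.133)),("black",173,270,.113,(.512,.1435)),("glue",444,73,.093,(.642,.238))]:
    p=onz("wrist",*W(u,v),z)[:2];print(n,p.round(4),"off mm",(1000*(p-h)).round(1))
S=lambda u,v:crop(u,v,185,140,7.5)
t=vision.snapshot("top");cv2.imwrite("pics/t21.png",cv2.resize(t[130:330,60:440],None,fx=2,fy=2,interpolation=2))
```

```text
white [0.5981 0.1303] off mm [-1.9 -2.7]
black [0.5136 0.143 ] off mm [ 1.6 -0.5]
glue [0.6429 0.2374] off mm [ 0.9 -0.6]
```

View pics/t21.png

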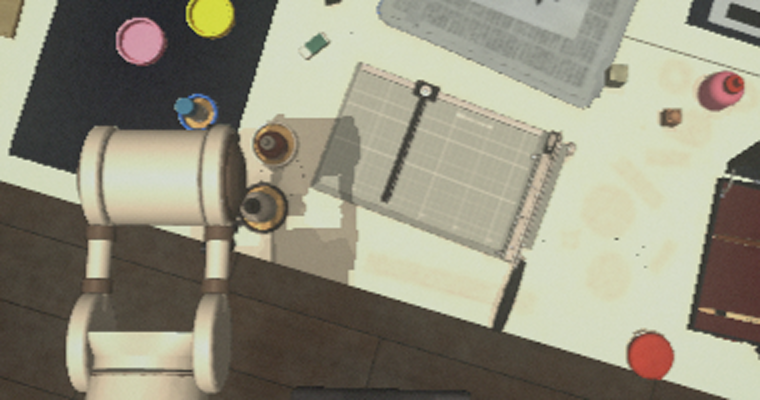

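```bash
python3 -c "
from cell import bot
print(bot.finish_job())"
```

```text
the job is handed in; nothing more can be done
None
```

All four items now stand upright in the holder matching their cap, and I handed the job in at about 33 s of the 120 s. No verdict was reported.

**Placing:** each one met the floor at about the expected height, with contact forces of roughly 4 to 9 N, and was then released. I placed them in the order black cap, white cap, glue stick, red cap.

**Last checks:**
- The final wrist and scene pictures show all four upright inside their collars, with the gripper well clear of them.
- Measured offsets from the holder axis are about 1.7 mm (black), 3.3 mm (white) and 1 mm (glue stick), against a limit of 14 mm.
- For the red bottle I only have a picture check: it sits inside its collar and looks centred. I did not measure its offset at the end.
- Both seals are where they started in the final top view.

**Disagreements:** the scene, top and wrist cameras differed from each other by 5 to 10 mm on some points. I relied on wrist pictures taken with the arm at rest and corrected the positions by eye before lowering. While placing the glue stick, one wrist picture put the white bottle about 8 mm off; the final picture, with the arm at rest, put it at about 3 mm.

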